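# Book in the sample bottles

## Task

Lift every narrow-capped amber bottle out of the tilted carton and stand them all upright on the floor of the white carrier tray, setting each down gently; leave the squat jars in the carton. When all bottles stand there, log the batch by squeezing the scanner's trigger fully and letting it go, and then lock the carrier by sliding the loose steel collar over the thin rod of its post until it sits on the shoulder. Do not disturb the glassware on the bench.

Things in the scene. Friction and masses are not known exactly. Their poses are not given: they have to be found in the camera images.
- carton: open carton, fixed, tilted 25 deg: mouth towards robot. Origin: centre of underside; tilted axes: z out of the mouth along the walls, x away from robot and up, y along the long side. 144 (x) by 280 by 145 (z) mm, walls 4, base 5, dividers 4 thick, tops at z 130. Six compartments 66 by 88, centres x +-35, y -92, 0, 92. Caps end level with the rim; a bottle is clear after 150 mm along z.
- bottle1: amber glass bottle, narrow black cap, 220 g: body 56 mm across, 85 high; cap 31 across, from 98 to 140 mm above the underside (grip here); sloping shoulder between. Origin: centre of underside; z along the bottle to the cap. Starts in a carton compartment, tilted with it, leaning on its robot-side wall. May be absent (None): 2 to 4 are there.
- bottle2: amber glass bottle, narrow black cap, 220 g: body 56 mm across, 85 high; cap 31 across, from 98 to 140 mm above the underside (grip here); sloping shoulder between. Origin: centre of underside; z along the bottle to the cap. Starts in a carton compartment, tilted with it, leaning on its robot-side wall. May be absent (None): 2 to 4 are there.
- bottle3: amber glass bottle, narrow black cap, 220 g: body 56 mm across, 85 high; cap 31 across, from 98 to 140 mm above the underside (grip here); sloping shoulder between. Origin: centre of underside; z along the bottle to the cap. Starts in a carton compartment, tilted with it, leaning on its robot-side wall. May be absent (None): 2 to 4 are there.
- bottle4: amber glass bottle, narrow black cap, 220 g: body 56 mm across, 85 high; cap 31 across, from 98 to 140 mm above the underside (grip here); sloping shoulder between. Origin: centre of underside; z along the bottle to the cap. Starts in a carton compartment, tilted with it, leaning on its robot-side wall. May be absent (None): 2 to 4 are there.
- jar1: squat black sample jar with a wide white lid, 56 mm across, 80 mm high, in a compartment of the carton; it stays there. Origin: centre of its underside, z along the jar upwards.
- jar2: squat black sample jar with a wide white lid, 56 mm across, 80 mm high, in a compartment of the carton; it stays there. Origin: centre of its underside, z along the jar upwards.
- carrier: white plastic sample carrier fixed on the bench: a flat tray 176 by 176 mm, inside 166 by 166 mm, rim 16 mm high, with an upright locking post in front of its robot-side edge. Origin: underside of the tray's centre, z up, x away from the robot.
- carrier_floor (a point): centre of the tray's inner floor (5 mm above the bench), axes as the carrier. Four bottles fit two by two, 76 mm apart (at x, y = +-38 mm).
- post_shoulder (a point): top of the thick part of the carrier's locking post, on its axis, 118 mm from the tray's centre along the carrier's -x: an aluminium column 32 mm across and 100 mm high, whose flat top is this shoulder; above it a thin steel rod 16 mm across and 48 mm high.
- collar: loose plain steel collar (thick ring) lying flat on the bench: outside 44 mm, bore 22 mm, 30 mm high, about 120 g. Origin: centre of its underside, z along its axis. Seated, its underside lies on the shoulder of the post.
- scanner: grey hand scanner clamped on its side on a fixed stand. Origin: underside of stand, z up. Head 66 by 110 by 60 mm, centre x 35, y -10, z 120 mm, looks along -y to the carrier. Black grip: level bar 26 (y) by 28 (z) mm, axis y 0, z 120, out of the head along -x to x -86. The trigger lies along its -y side. Free space above and below the grip.
- trigger_pad (a point): the place to press on the outer face of the trigger, 30 mm from its hinge, at the height of the grip's axis; pressed along the scanner's +y. The trigger is a bar 46 mm long and 18 mm high, hinged at the head with an upright hinge, sprung.
- grip_back (a point): point on the back of the grip (its +y face) opposite the trigger pad: the trigger is squeezed between these two points, 46 mm apart at rest and about 37 mm when fully squeezed.
- trigger (a joint): angle of the scanner's trigger: 0 released, 0.3 rad fully squeezed against its stop; the spring takes about 2 N at the pad to start and 8 N when fully squeezed, and pushes it back when let go.
- beaker: empty glass beaker, 68 mm across and 85 mm high, a bystander. Origin: centre of its underside.
- flask: conical glass flask, 84 mm across and 122 mm high, a bystander. Origin: centre of its underside.
Not all that is in view belongs to the job. What is shaped like the bottle1 but purple is not meant.

How it is judged:
On the way, in this order (a step that is already met when the one before it is completed fails the run):
1. all bottles present stand upright on the carrier's floor, let go (x of bottle1 in the frame of carrier_floor between -0.075 and 0.075 m and y of bottle1 in the frame of carrier_floor between -0.075 and 0.075 m and z of each of bottle1, bottle2, bottle3, bottle4 in the frame of carrier_floor below 0.008 m and angle between each of bottle1, bottle2, bottle3, bottle4's own z axis and vertical below 0.12 rad and linear speed of each of bottle1, bottle2, bottle3, bottle4 below 0.03 m/s and x of bottle2 in the frame of carrier_floor between -0.075 and 0.075 m and y of bottle2 in the frame of carrier_floor between -0.075 and 0.075 m and x of bottle3 in the frame of carrier_floor between -0.075 and 0.075 m and y of bottle3 in the frame of carrier_floor between -0.075 and 0.075 m and x of bottle4 in the frame of carrier_floor between -0.075 and 0.075 m and y of bottle4 in the frame of carrier_floor between -0.075 and 0.075 m and contact force between the fingers and bottle1 below 0.5 N and contact force between the fingers and bottle2 below 0.5 N and contact force between the fingers and bottle3 below 0.5 N and contact force between the fingers and bottle4 below 0.5 N), for 0.3 s.
2. the scanner's trigger is squeezed (at least 0.22 rad) with the bottles loaded (x of bottle1 in the frame of carrier_floor between -0.075 and 0.075 m and y of bottle1 in the frame of carrier_floor between -0.075 and 0.075 m and z of each of bottle1, bottle2, bottle3, bottle4 in the frame of carrier_floor below 0.008 m and angle between each of bottle1, bottle2, bottle3, bottle4's own z axis and vertical below 0.12 rad and linear speed of each of bottle1, bottle2, bottle3, bottle4 below 0.03 m/s and x of bottle2 in the frame of carrier_floor between -0.075 and 0.075 m and y of bottle2 in the frame of carrier_floor between -0.075 and 0.075 m and x of bottle3 in the frame of carrier_floor between -0.075 and 0.075 m and y of bottle3 in the frame of carrier_floor between -0.075 and 0.075 m and x of bottle4 in the frame of carrier_floor between -0.075 and 0.075 m and y of bottle4 in the frame of carrier_floor between -0.075 and 0.075 m and value of joint trigger above 0.22 rad), for 0.2 s.
3. the trigger is let go (below 0.05 rad) (value of joint trigger below 0.05 rad), for 0.2 s.
4. the collar sits on the shoulder of the post, round the rod (horizontal distance between collar and post_shoulder below 0.006 m and z of collar in the frame of post_shoulder between -0.006 and 0.006 m and angle between collar's own z axis and vertical below 0.15 rad), for 0.2 s.
At the end, for the whole second after the job is handed in: All bottles present at rest on the carrier's floor (within 8 mm of it, 75 mm of its centre in x and y, 0.12 rad of upright); collar round the rod at rest, underside within 6 mm of the shoulder, level within 0.15 rad; trigger below 0.05 rad; both jars in the carton (all of step 4 and x of bottle1 in the frame of carrier_floor between -0.075 and 0.075 m and y of bottle1 in the frame of carrier_floor between -0.075 and 0.075 m and z of each of bottle1, bottle2, bottle3, bottle4 in the frame of carrier_floor below 0.008 m and angle between each of bottle1, bottle2, bottle3, bottle4's own z axis and vertical below 0.12 rad and linear speed of each of bottle1, bottle2, bottle3, bottle4 below 0.03 m/s and x of bottle2 in the frame of carrier_floor between -0.075 and 0.075 m and y of bottle2 in the frame of carrier_floor between -0.075 and 0.075 m and x of bottle3 in the frame of carrier_floor between -0.075 and 0.075 m and y of bottle3 in the frame of carrier_floor between -0.075 and 0.075 m and x of bottle4 in the frame of carrier_floor between -0.075 and 0.075 m and y of bottle4 in the frame of carrier_floor between -0.075 and 0.075 m and value of joint trigger below 0.05 rad and linear speed of collar below 0.02 m/s and z of each of jar1, jar2 in the frame of carton below 0.03 m); the robot touches nothing.
It fails at once if a jar is taken out of its compartment (raised more than 60 mm in the carton) (z of any of jar1, jar2 in the frame of carton above 0.065 m).
It fails at once if the beaker or the flask is shoved more than 50 mm (distance of any of beaker, flask from where it was at the start of the episode above 0.05 m).
It fails at once if a bottle is dropped onto the carrier (faster than 0.7 m/s at its floor) ((horizontal distance between bottle1 and carrier_floor below 0.11 m and z of bottle1 in the frame of carrier_floor below 0.015 m and linear speed of bottle1 above 0.7 m/s) or (horizontal distance between bottle2 and carrier_floor below 0.11 m and z of bottle2 in the frame of carrier_floor below 0.015 m and linear speed of bottle2 above 0.7 m/s) or (horizontal distance between bottle3 and carrier_floor below 0.11 m and z of bottle3 in the frame of carrier_floor below 0.015 m and linear speed of bottle3 above 0.7 m/s) or (horizontal distance between bottle4 and carrier_floor below 0.11 m and z of bottle4 in the frame of carrier_floor below 0.015 m and linear speed of bottle4 above 0.7 m/s)).
Of bottle1, bottle2, bottle3, bottle4 only 2 to 4 are there at a start; the rules pass over those that are not, and their reading is None.
At some moment in a run one of collar may be knocked a few centimetres aside while the robot is not near it.
It also fails if it takes over 210 s, if anything falls off the work surface, if the arm or the gripper's body presses on something with over 40 N, if the wrist force passes 120 N, or if a joint passes its speed limit or range.

## Robot

A 7-joint arm with a two-finger parallel gripper is mounted at the origin on the work surface. World frame = base frame: x ahead of the robot, y to its left, z up, the work surface at z = 0. Lengths are in m, angles in rad, forces in N, time in s.
With the tool pointing down it reaches from about 0.4 to 0.875 m from the base axis. Payload 19.3 kg.
Tool frame: the origin (TCP) lies midway between the tips of the shut fingers; the grasp point (between the pads) lies 19 mm behind it; z points along the fingers, y is the line along which they close (so a half turn about z gives the same grasp; the last joint's range is limited). The gripper opens to 85 mm and grips with 20 to 120 N. Pads are 22 mm wide; open, the fingers measure 114 mm over their backs; the gripper's body (76 mm by 85 mm) begins 54 mm behind the grasp point. The pads swing forward as they close: fully open they stand 13 mm farther back than shut.
Start: joints at [1.059, 0.521, -0.036, 1.599, 0.021, 1.021, -0.113], TCP at [0.267, -0.565, 0.231] pointing down, gripper open.
Joint ranges: [-2.91, 2.91], [-0.3, 2.13], [-1.5, 1.42], [0.17, 2.43], [-1.26, 4.41], [0.16, 1.93], [-2.52, 2.52]. Speed limits (rad/s): [1.89, 1.89, 2.39, 2.39, 3.01, 3.01, 3.01].

## Interface

Orientations are given as [roll, pitch, yaw] about the fixed x, y, z axes, in that order (R = Rz(yaw) Ry(pitch) Rx(roll)).
In Python, from workcell import * gives the robot as it stands. The module is installed in compiled form; this text tells all that it offers.
- The arm moves only by the tool play_rows, never from a script. Its argument "deltas" is a list of rows, each a list of 7 numbers: the shift along the tool's x, y, z in units of 500 mm (1.0 is 500 mm), then the turn, a rotation vector about the tool's x, y, z in units of 120 degrees (1.0 is 120 degrees), then the closure, from 0 (fully open) to 1 (shut). A call has 1 to 10 rows; each row is the pose to reach, as a shift and turn from the pose commanded when the call began, along the tool's axes at that moment; what a row does not reach only later rows make up. A row lasts 1/10 s, in which the tool goes at most 50 mm and 8.59 degrees, less where a joint would pass 70% of its speed; a pose out of reach is approached as far as the arm can. A call with a number of a shift or a turn outside -1 to 1 is refused whole. A call with a gripper value outside its range is refused whole. The fingers move at their own pace and stop on an object; "newtons" is the grip in N (left out, the last holds). Time passes only in rows, so rows that repeat a pose let the fingers close. It gives the time, the measured TCP pose, the force, the opening and the grip force at its end, in the units of the state.
- observe(): the state, without advancing time (a new reading comes with each control period).
- grab_frame(name): name is "side" or "top"; returns the picture (400x640x3 uint8, red, green, blue); there is no depth.
- get_calibration(name): a dict with "fovy" (degrees; the focal length in pixels is half the picture's height over the tangent of half this angle, whatever the lens; pixels are square), "cx", "cy" (the principal point, pixels), "xyz" and "rotation" of the camera in the world. Camera axes: x right, y down, z forward; pixel columns grow to the right and rows downward; lengths in m; the calibration is good to about 2 mm. A picture is of the moment at which its call begins. get_calibration takes no time and is no camera call.
- job_done(): hands the job in; it is judged then, once.
The state is a dict: "clock": time; "qpos": joint angles; "qd": joint speeds; "joint_efforts": joint torques, N m; "position": TCP position; "tool_rot": TCP orientation; "force": force on the tool from outside, world axes, zero at the start; "moment": the same for the moment, N m; "grip_width": finger opening in m; "finger_force": force on a finger pad.
Only numpy, scipy, OpenCV 4.12 (cv2) and the standard library are available. Lean on these libraries where they do the work, as an engineer would, in place of code of your own. Each camera call takes 0.05 s, during which the arm holds its last target. There are 200 camera calls.

## Working session

There is one attempt and no reset: what is moved stays moved. The work goes in short steps, Python scripts to look and compute and a tool call to move; the robot and the scene stay as the last step left them, time stands still between calls to the robot, and variables do not carry over. Pictures are saved under pics/ and viewed, at most 14 in all, crops included, and the job is handed in when it is done.

Besides the shell and the picture viewer there is one more tool, called after "Call:" by a JSON object that holds its "api" and its "payload". play_rows: Moves the arm, as the interface text tells. Its arguments: {"type":"object","properties":{"deltas":{"type":"array"},"newtons":{"type":"number"}},"required":["deltas"]}

```bash
mkdir -p pics
python3 - <<'E'
from workcell import *
import cv2
for n in("side","top"):
    cv2.imwrite(f"pics/{n}0.png",grab_frame(n)[:,:,::-1]); print(get_calibration(n))
print(observe())
E
```

```text
{'fovy': 42.69803314394117, 'cx': 319.32087926476396, 'cy': 203.80605637593035, 'xyz': array([-0.05027565,  0.83918054,  0.86884371]), 'rotation': array([-2.21802274,  0.02156888, -2.60348935])}
{'fovy': 48.7079959799153, 'cx': 325.2151785526639, 'cy': 198.44179445589904, 'xyz': array([ 0.28138174, -0.06372829,  1.26903048]), 'rotation': array([-2.96259161,  0.00522719, -1.59349969])}
{'clock': 0.1, 'qpos': array([ 1.05881509,  0.52195326, -0.03630568,  1.59993894,  0.02121511,
        1.02110818, -0.11278203]), 'qd': array([ 1.11144659e-03, -1.22259257e-04,  1.77023591e-03,  6.77639938e-04,
       -4.44758968e-05, -1.53223441e-03, -2.87059725e-05]), 'joint_efforts': array([ 6.41853490e-03, -9.28489780e+01,  1.98571265e+00, -3.70530117e+01,
        1.83443382e-02,  5.48012409e-03, -1.16292972e-05]), 'position': array([ 0.26704506, -0.56474579,  0.23078857]), 'tool_rot': array([-3.14057461e+00,  9.52371528e-05,  4.41777098e-01]), 'force': array([-0.44281744,  0.22674974,  1.29314556]), 'moment': array([-0.03688626, -0.04436036,  0.02714216]), 'finger_force': 0.0, 'grip_width': 0.08561098867602424}
```

View pics/side0.png

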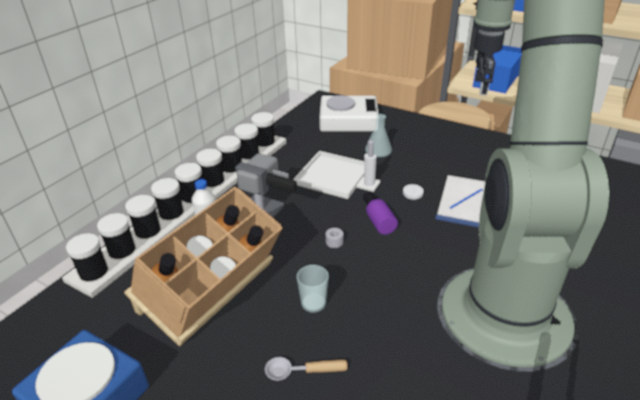

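View pics/top0.png

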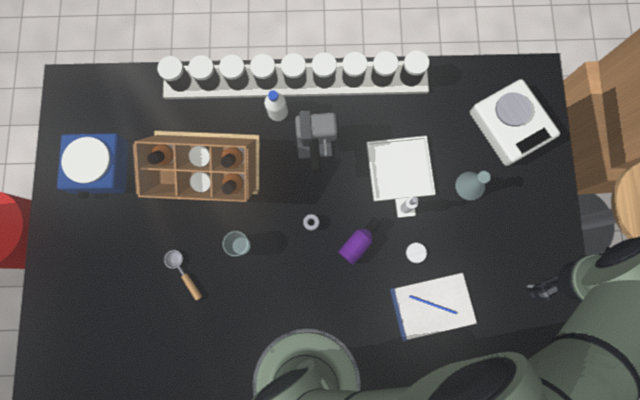

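The side view shows the carton at about (205,260), with black caps at (232,214), (255,235) and (167,264). The top view shows the same three caps at (157,155), (230,155) and (230,182). White-lidded jars are at (200,156) and (200,182), the tray at (401,168), the post at (408,203), the collar at (311,222), the scanner at (318,128), the beaker at (236,243) and the flask at (471,185).

Things that could be mistaken for a bottle, by top-view pixel:
- purple bottle lying down (356,246): not meant
- white bottle with blue cap (276,105): no
- black jars with white lids in the back row, and jars in the carton (200,156), (200,182): no

That leaves three amber bottles with black caps as the targets. I'll check them in a close crop.

```bash
cat > h.py <<'E'
import numpy as np, cv2
from scipy.spatial.transform import Rotation as R
from workcell import *
def cal(n):
    c=get_calibration(n); return 200/np.tan(np.radians(c["fovy"]/2)),c["cx"],c["cy"],np.array(c["xyz"]),R.from_euler("xyz",c["rotation"]).as_matrix()
def ray(n,p):
    f,cx,cy,o,M=cal(n); d=M@np.array([(p[0]-cx)/f,(p[1]-cy)/f,1]); return o,d/np.linalg.norm(d)
def onz(n,p,z):
    o,d=ray(n,p); return o+d*(z-o[2])/d[2]
def tri(ps,pt):
    (a,u),(b,v)=ray("side",ps),ray("top",pt)
    s=np.linalg.lstsq(np.c_[u,-v],b-a,rcond=None)[0]; p,q=a+u*s[0],b+v*s[1]
    return (p+q)/2,np.linalg.norm(p-q)
def proj(n,X):
    f,cx,cy,o,M=cal(n); c=M.T@(np.asarray(X)-o); return np.array([cx+f*c[0]/c[2],cy+f*c[1]/c[2]])
E
python3 - <<'E'
import cv2,numpy as np
t=cv2.imread("pics/top0.png");s=cv2.imread("pics/side0.png")
a=cv2.resize(t[125:210,125:265],None,fx=5.5,fy=3.4,interpolation=cv2.INTER_CUBIC)[:, :]
a=cv2.resize(t[120:210,125:265],(400*1,257),interpolation=cv2.INTER_CUBIC)
b=cv2.resize(s[180:340,120:290],(400,376),interpolation=cv2.INTER_CUBIC)
c=cv2.resize(t[100:260,290:450],(400,400),interpolation=cv2.INTER_CUBIC)
d=cv2.resize(s[130:260,230:430],(400,260),interpolation=cv2.INTER_CUBIC)
m=np.zeros((600,800,3),np.uint8)
def put(im,x,y):
    h,w=im.shape[:2];h=min(h,600-y);m[y:y+h,x:x+w]=im[:h]
put(b,0,0);put(cv2.resize(a,(348,224)),0,376);put(cv2.resize(c,(340,340)),400,0);put(d,400,340)
cv2.imwrite("pics/m1.png",m)
E
```

```text
(no output)
```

View pics/m1.png

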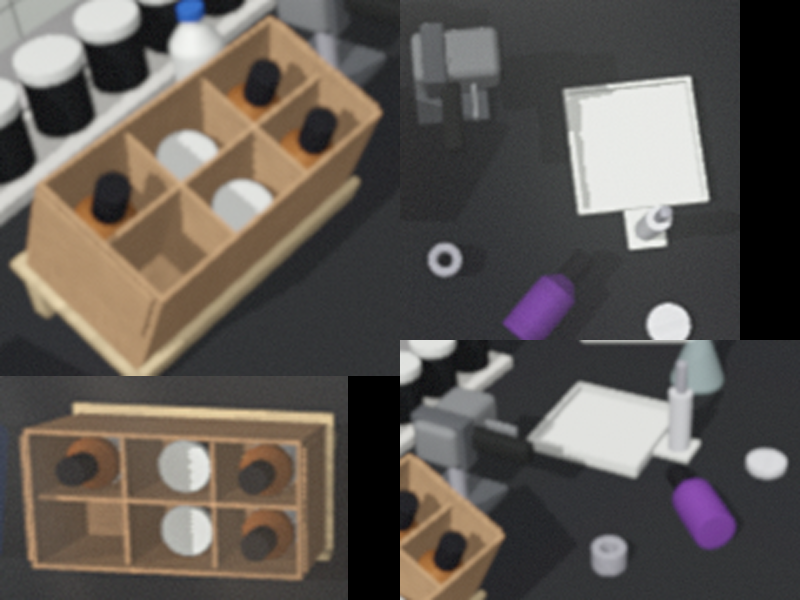

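The crop confirms three amber bottles with narrow black caps: top-left, top-right and bottom-right in the top view. The two middle cells hold jars and the bottom-left cell is empty. Next I'll work out positions.

Run:
```python
from h import *
np.set_printoptions(precision=4,suppress=True)
S=[(234.7,187.6),(281.5,227.6),(188,309.6),(137.9,260.7)];T=[(246.9,148.6),(245.7,200.9),(138.7,196.8),(134.7,142.5)]
C=[]
for s,t in zip(S,T):
    p,e=tri(s,t);C.append(p);print("rim",p,e)
C=np.array(C); print(np.linalg.norm(C-np.roll(C,-1,0),axis=1),C.mean(0))
ly=C[2]+C[3]-C[0]-C[1];print("yaw",np.degrees(np.arctan2(-ly[0],ly[1])))
lx=C[0]+C[3]-C[1]-C[2];print("tilt",np.degrees(np.arctan2(lx[2],np.hypot(*lx[:2]))))
K=np.array([onz("top",p,.016) for p in [(366.7,142.4),(427.4,135.8),(435.4,195.1),(374.2,201.2)]])
print("tray",K,np.linalg.norm(K-np.roll(K,-1,0),axis=1),K.mean(0))
d=K[0]+K[1]-K[2]-K[3];print("yaw",np.degrees(np.arctan2(d[1],d[0])))
print("rodtop",tri((371.5,142.5),(413.3,199.8)),onz("top",(413.3,199.8),.148))
print("collar",onz("top",(311.2,222.4),.03))
# dark caps: centroid in both views within windows
for n,ws in(("top",[(145,140,172,170),(220,145,245,170),(220,172,245,195)]),("side",[(155,250,180,278),(222,203,243,226),(245,224,266,247)])):
    im=cv2.imread(f"pics/{n}0.png")
    for x0,y0,x1,y1 in ws:
        m=(im[y0:y1,x0:x1].max(2)<55).astype(np.uint8)
        k,l,st,ce=cv2.connectedComponentsWithStats(m); i=1+st[1:,4].argmax()
        print(n,st[i]+[x0,y0,0,0,0],ce[i]+[x0,y0])
```

```text
rim [0.6082 0.132  0.204 ] 0.005663032546929257
rim [0.4821 0.1425 0.1467] 0.0017609031110489375
rim [0.5013 0.422  0.143 ] 0.0006306879203745022
rim [0.627  0.4123 0.2019] 0.004435497001267987
[0.1388 0.2802 0.1392 0.2809] [0.5546 0.2772 0.1739]
yaw -3.880836939483787
tilt 24.718420144713836
tray [[ 0.6732 -0.1884  0.016 ]
 [ 0.6891 -0.3684  0.016 ]
 [ 0.5105 -0.38    0.016 ]
 [ 0.4968 -0.203   0.016 ]] [0.1807 0.179  0.1775 0.177 ] [ 0.5924 -0.285   0.016 ]
yaw 4.233166685678641
rodtop (array([ 0.4748, -0.2905,  0.1435]), np.float64(0.0029807366268645155)) [ 0.4754 -0.2891  0.148 ]
collar [ 0.4379 -0.0212  0.03  ]
top [155 152   9  10  48] [159.4375 155.4792]
top [230 155   2   1   2] [230.5 155. ]
top [230 181   1   1   1] [230. 181.]
side [160 254  15  21 258] [166.8411 263.8605]
side [224 206  14  19 198] [230.8636 214.9545]
side [248 227  15  18 198] [254.5808 235.3333]
```

```bash
cat >> h.py <<'E'
CR=R.from_euler("z",-3.85,degrees=True)*R.from_euler("y",-25,degrees=True)
CM=CR.as_matrix(); RIM=np.array([.5546,.2772,.1739]); CO=RIM-.145*CM[:,2]
def c2w(p): return CO+CM@np.asarray(p)
def cen(n,im,w,thr):
    x0,y0,x1,y1=w; m=(im[y0:y1,x0:x1].max(2)<thr).astype(np.uint8)
    k,l,st,ce=cv2.connectedComponentsWithStats(m); i=1+st[1:,4].argmax()
    return ce[i]+[x0,y0],st[i]+[x0,y0,0,0,0]
E
python3 - <<'E'
from h import *
np.set_printoptions(precision=4,suppress=True)
side=[(166.8,263.9),(230.9,215),(254.6,235.3)]
t=cv2.imread("pics/top0.png")
print("CO",CO)
for i,(s,w,x) in enumerate(zip(side,[(145,140,172,170),(218,145,243,170),(218,172,243,197)],(.030,.030,-.040))):
    o,d=ray("side",s); oc,dc=CM.T@(o-CO),CM.T@d
    p=oc+dc*(x-oc[0])/dc[0]; print(i,"carton",p)
    c,st=cen("top",t,w,75); q,e=tri(s,c); print("  top",c,st,"tri in carton",CM.T@(q-CO),e)
    # predicted pixel of cap mid for nominal
    print("  pred",proj("side",c2w([x,p[1],.124])),proj("top",c2w([x,p[1],.13])))
E
```

```text
CO [0.6157 0.2731 0.0425]
0 carton [0.03   0.0992 0.1342]
  top [155.485  157.0479] [147 151  18  13 167] tri in carton [0.0327 0.0966 0.1278] 0.0011358016656993367
  pred [166.2525 266.4527] [154.3217 158.3733]
1 carton [ 0.03   -0.0853  0.134 ]
  top [227.9856 160.1079] [221 154  15  13 139] tri in carton [ 0.0327 -0.0901  0.1267] 0.00041338724931304143
  pred [229.9965 217.5696] [225.8931 161.3726]
2 carton [-0.04   -0.0863  0.1342]
  top [229.0952 186.746 ] [223 181  13  13 126] tri in carton [-0.0376 -0.0916  0.1261] 0.0003795771547877988
  pred [253.5092 237.8089] [226.7816 187.9443]
```

```bash
cat >> h.py <<'E'
RD=R.from_euler("x",np.pi)
RC=CR*RD
def RY(deg): return R.from_euler("z",deg,degrees=True)*RD
def plan(calls,start=None):
    """calls: list of calls; each a list of (pos,R,closure,nrows): pose interpolated over nrows"""
    if start is None:
        s=observe(); start=(np.array(s["position"]),R.from_euler("xyz",s["tool_rot"]))
    p0,r0=start; 
    for c in calls:
        b,rb=p0,r0; rows=[]
        for pos,rot,g,n in c:
            rel=(r0.inv()*rot).as_rotvec()
            for k in range(1,n+1):
                p=p0+(np.asarray(pos)-p0)*k/n; r=r0*R.from_rotvec(rel*k/n)
                d=rb.inv().apply(p-b)/.5; w=np.degrees((rb.inv()*r).as_rotvec())/120
                rows.append([float(x) for x in np.round(np.r_[d,w],3)+0.]+[g])
            st=max(np.linalg.norm(np.asarray(pos)-p0)/n*1e3,0),np.degrees(np.linalg.norm(rel))/n
            if st[0]>50 or st[1]>8.5: print("FAST",st)
            p0,r0=np.asarray(pos),rot
        print(len(rows),str(rows).replace(" ",""),np.round(p0,3))
E
python3 - <<'E'
from h import *
B=c2w([.031,-.089,.27])
plan([[((.45,-.32,.40),RY(4),.5,9),],[((B+[.0,-.12,.08]),RC,.5,10)],[(B,RC,.5,5)],[(c2w([.031,-.089,.16]),RC,.5,6)]])
E
```

```text
9 [[0.06,-0.032,-0.038,0.0,0.0,0.02,0.5],[0.12,-0.064,-0.075,0.0,0.0,0.039,0.5],[0.18,-0.095,-0.113,0.0,0.0,0.059,0.5],[0.24,-0.127,-0.15,0.0,0.0,0.079,0.5],[0.3,-0.159,-0.188,0.0,0.0,0.099,0.5],[0.36,-0.191,-0.225,0.0,0.0,0.118,0.5],[0.42,-0.223,-0.263,0.0,0.0,0.138,0.5],[0.48,-0.255,-0.301,0.0,0.0,0.158,0.5],[0.54,-0.286,-0.338,0.0,0.0,0.178,0.5]] [ 0.45 -0.32  0.4 ]
10 [[0.02,-0.077,0.004,-0.001,0.021,0.006,0.5],[0.04,-0.154,0.008,-0.003,0.042,0.013,0.5],[0.061,-0.23,0.012,-0.004,0.062,0.019,0.5],[0.081,-0.307,0.016,-0.006,0.083,0.026,0.5],[0.101,-0.384,0.02,-0.007,0.104,0.032,0.5],[0.121,-0.461,0.024,-0.009,0.125,0.039,0.5],[0.141,-0.538,0.028,-0.01,0.146,0.045,0.5],[0.162,-0.614,0.032,-0.011,0.166,0.051,0.5],[0.182,-0.691,0.035,-0.013,0.187,0.058,0.5],[0.202,-0.768,0.039,-0.014,0.208,0.064,0.5]] [0.524 0.07  0.38 ]
5 [[-0.016,-0.048,0.028,0.0,0.0,0.0,0.5],[-0.033,-0.096,0.055,0.0,0.0,0.0,0.5],[-0.049,-0.144,0.083,0.0,0.0,0.0,0.5],[-0.066,-0.192,0.111,0.0,0.0,0.0,0.5],[-0.082,-0.239,0.138,0.0,0.0,0.0,0.5]] [0.524 0.19  0.3  ]
6 [[0.0,0.0,0.037,0.0,0.0,0.0,0.5],[0.0,0.0,0.073,0.0,0.0,0.0,0.5],[0.0,0.0,0.11,0.0,0.0,0.0,0.5],[0.0,0.0,0.147,0.0,0.0,0.0,0.5],[0.0,0.0,0.183,0.0,0.0,0.0,0.5],[0.0,0.0,0.22,0.0,0.0,0.0,0.5]] [0.57  0.187 0.201]
```

Call:
{"api": "play_rows", "payload": {"deltas": [[0.18,-0.095,-0.113,0,0,0.059,0.5],[0.36,-0.191,-0.225,0,0,0.118,0.5],[0.54,-0.286,-0.338,0,0,0.178,0.5],[0.54,-0.286,-0.338,0,0,0.178,0.5],[0.54,-0.286,-0.338,0,0,0.178,0.5],[0.54,-0.286,-0.338,0,0,0.178,0.5],[0.54,-0.286,-0.338,0,0,0.178,0.5],[0.54,-0.286,-0.338,0,0,0.178,0.5],[0.54,-0.286,-0.338,0,0,0.178,0.5],[0.54,-0.286,-0.338,0,0,0.178,0.5]], "newtons": 40}}

```text
clock: 1.1
position: [0.4493, -0.321, 0.3996]
tool_rot: [-3.141, 0.001, 0.068]
force: [0.6, 0.4, -0.5]
grip_width: 0.0424
finger_force: 0.0
```

Call:
{"api": "play_rows", "payload": {"deltas": [[0.02,-0.077,0.004,-0.001,0.021,0.006,0.5],[0.04,-0.154,0.008,-0.003,0.042,0.013,0.5],[0.061,-0.23,0.012,-0.004,0.062,0.019,0.5],[0.081,-0.307,0.016,-0.006,0.083,0.026,0.5],[0.101,-0.384,0.02,-0.007,0.104,0.032,0.5],[0.121,-0.461,0.024,-0.009,0.125,0.039,0.5],[0.141,-0.538,0.028,-0.01,0.146,0.045,0.5],[0.162,-0.614,0.032,-0.011,0.166,0.051,0.5],[0.202,-0.768,0.039,-0.014,0.208,0.064,0.5],[0.202,-0.768,0.039,-0.014,0.208,0.064,0.5]]}}

```text
clock: 2.1
position: [0.5237, 0.0706, 0.3801]
tool_rot: [-3.141, -0.438, -0.069]
force: [1.0, -0.5, 0.2]
grip_width: 0.0431
finger_force: 0.0
```

Run:
```python
from h import *
s=observe();print(s["position"],s["tool_rot"],s["grip_width"],s["clock"],s["qpos"],RC.as_euler("xyz"))
B=c2w([.031,-.089,.27])
plan([[(B,RC,.5,5),(c2w([.031,-.089,.16]),RC,.5,5)]])
```

```text
[0.52366698 0.0706035  0.38014547] [-3.14084276 -0.43846156 -0.06903324] 0.04312373244920653 2.1 [ 0.05184282  0.02682324 -0.4132049   1.96877865  0.2726815   0.76310349
 -2.15967707] [ 3.14159265 -0.43633231 -0.06719518]
10 [[-0.016,-0.048,0.028,0.0,0.0,0.0,0.5],[-0.033,-0.095,0.055,0.0,0.0,0.0,0.5],[-0.049,-0.143,0.083,0.0,-0.001,0.0,0.5],[-0.066,-0.191,0.11,0.0,-0.001,-0.001,0.5],[-0.082,-0.238,0.138,0.0,-0.001,-0.001,0.5],[-0.082,-0.238,0.182,0.0,-0.001,-0.001,0.5],[-0.082,-0.238,0.226,0.0,-0.001,-0.001,0.5],[-0.082,-0.238,0.27,0.0,-0.001,-0.001,0.5],[-0.083,-0.238,0.314,0.0,-0.001,-0.001,0.5],[-0.083,-0.238,0.358,0.0,-0.001,-0.001,0.5]] [0.57  0.187 0.201]
```

Call:
{"api": "play_rows", "payload": {"deltas": [[-0.016,-0.048,0.028,0,0,0,0.5],[-0.033,-0.095,0.055,0,0,0,0.5],[-0.049,-0.143,0.083,0,-0.001,0,0.5],[-0.066,-0.191,0.11,0,-0.001,-0.001,0.5],[-0.082,-0.238,0.138,0,-0.001,-0.001,0.5],[-0.082,-0.238,0.182,0,-0.001,-0.001,0.5],[-0.082,-0.238,0.226,0,-0.001,-0.001,0.5],[-0.082,-0.238,0.27,0,-0.001,-0.001,0.5],[-0.083,-0.238,0.314,0,-0.001,-0.001,0.5],[-0.083,-0.238,0.358,0,-0.001,-0.001,0.5]]}}

```text
clock: 3.1
position: [0.5702, 0.1855, 0.1986]
tool_rot: [3.138, -0.433, -0.063]
force: [-0.9, -0.1, 0.8]
grip_width: 0.0426
finger_force: 0.0
```

Run:
```python
from h import *
s=observe();print(s["position"],s["grip_width"],s["clock"],s["qpos"],CM.T@(s["position"]-CO))
a=grab_frame("side")[:,:,::-1][130:280,180:320];b=grab_frame("top")[:,:,::-1][110:220,160:280]
m=np.hstack([cv2.resize(a,(400,429),interpolation=2),cv2.resize(b,(400,367),interpolation=2)[:429] if 0 else cv2.copyMakeBorder(cv2.resize(b,(400,367),interpolation=2),0,62,0,0,0)])
cv2.imwrite("pics/m2.png",m)
```

```text
[0.57020203 0.18546214 0.19856651] 0.04262991692828767 3.1 [-0.7625114   0.38913345  0.27258649  2.05847291  0.38677799  0.37042057
 -2.50076626] [ 0.03011543 -0.09048324  0.15817343]
```

View pics/m2.png

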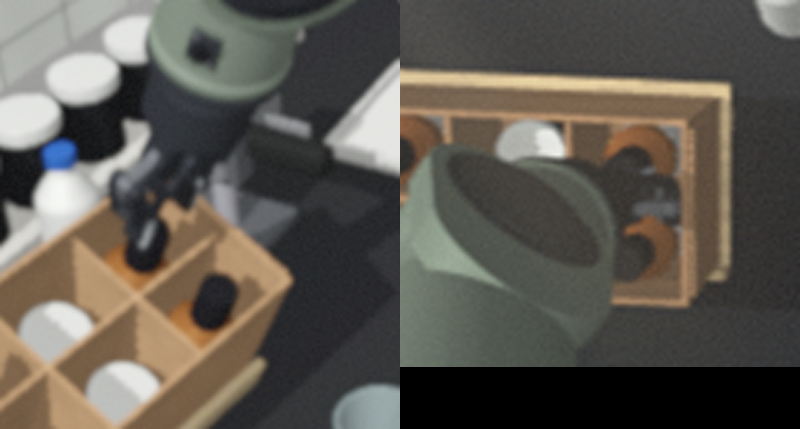

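The gripper is centred over the top-right cap (side crop about (147,245), cap under the fingers), but joint 7 is at its limit. I'll lift and do a half turn.

Call:
{"api": "play_rows", "payload": {"deltas": [[0,0,-0.08,0,0,0,0.5],[0,0,-0.16,0,0,0,0.5],[0,0,-0.24,0,0,0,0.5],[0,0,-0.24,0,0,-0.07,0.5],[0,0,-0.24,0,0,-0.14,0.5],[0,0,-0.24,0,0,-0.21,0.5],[0,0,-0.24,0,0,-0.28,0.5],[0,0,-0.24,0,0,-0.35,0.5],[0,0,-0.24,0,0,-0.42,0.5],[0,0,-0.24,0,0,-0.49,0.5]]}}

```text
clock: 4.2
position: [0.52, 0.1879, 0.311]
tool_rot: [2.762, -0.218, 1.007]
force: [-0.1, -0.5, 0.2]
grip_width: 0.043
finger_force: 0.0
```

Call:
{"api": "play_rows", "payload": {"deltas": [[0,0,0,0,0,-0.07,0.5],[0,0,0,0,0,-0.14,0.5],[0,0,0,0,0,-0.21,0.5],[0,0,0,0,0,-0.28,0.5],[0,0,0,0,0,-0.35,0.5],[0,0,0,0,0,-0.42,0.5],[0,0,0,0,0,-0.49,0.5],[0,0,0,0,0,-0.56,0.5],[0,0,0,0,0,-0.63,0.5],[0,0,0,0,0,-0.7,0.5]]}}

```text
clock: 5.2
position: [0.52, 0.1879, 0.3111]
tool_rot: [2.87, 0.344, 2.384]
force: [-0.4, 0.3, 0.3]
grip_width: 0.0426
finger_force: 0.0
```

Call:
{"api": "play_rows", "payload": {"deltas": [[0,0,0,0,0,-0.07,0.5],[0,0,0,0,0,-0.14,0.5],[0,0,0,0,0,-0.21,0.5],[0,0,0,0,0,-0.28,0.5],[0,0,0,0,0,-0.31,0.5],[0,0,0,0,0,-0.31,0.5]]}}

```text
clock: 5.8
position: [0.52, 0.188, 0.311]
tool_rot: [-3.14, 0.435, 3.076]
force: [-0.8, 0.5, 0.8]
grip_width: 0.0425
finger_force: 0.0
```

```bash
cat >> h.py <<'E'
RCF=RC*R.from_euler("z",np.pi)
def RF(deg): return RY(deg)*R.from_euler("z",np.pi)
E
python3 - <<'E'
from h import *
s=observe();print(s["position"],s["tool_rot"],s["grip_width"],s["clock"],s["qpos"],CM.T@(s["position"]-CO))
plan([[(c2w([.031,-.090,.16]),RCF,.5,5)],[(c2w([.031,-.09,.110]),RCF,.5,5)]])
E
```

```text
[0.52004665 0.18802054 0.31099142] [-3.14049115  0.43517485  3.07576107] 0.04248331266996005 5.8 [-0.5007659   0.15097607 -0.12811753  2.01414316  0.4697175   0.68860064
  0.55812737] [ 0.03211894 -0.09129827  0.28128634]
5 [[0.0,0.001,0.049,0.0,0.0,0.0,0.5],[0.001,0.001,0.097,0.0,0.0,0.0,0.5],[0.001,0.002,0.146,0.0,0.0,0.0,0.5],[0.002,0.002,0.194,0.0,0.0,0.0,0.5],[0.002,0.003,0.243,0.0,-0.001,0.001,0.5]] [0.57  0.186 0.201]
5 [[0.0,0.0,0.02,0.0,0.0,0.0,0.5],[0.0,0.0,0.04,0.0,0.0,0.0,0.5],[0.0,0.0,0.06,0.0,0.0,0.0,0.5],[0.0,0.0,0.08,0.0,0.0,0.0,0.5],[0.0,0.0,0.1,0.0,0.0,0.0,0.5]] [0.591 0.185 0.155]
```

Call:
{"api": "play_rows", "payload": {"deltas": [[0,0.001,0.049,0,0,0,0.5],[0.001,0.001,0.097,0,0,0,0.5],[0.001,0.002,0.146,0,0,0,0.5],[0.002,0.002,0.194,0,0,0,0.5],[0.002,0.003,0.243,0,0,0,0.5],[0.002,0.003,0.263,0,0,0,0.5],[0.002,0.003,0.283,0,0,0,0.5],[0.002,0.003,0.303,0,0,0,0.5],[0.002,0.003,0.323,0,0,0,0.5],[0.002,0.003,0.343,0,0,0,0.5]]}}

```text
clock: 6.8
position: [0.5916, 0.1862, 0.1538]
tool_rot: [3.142, 0.435, 3.076]
force: [-1.0, 0.3, 0.3]
grip_width: 0.0428
finger_force: 0.0
```

Call:
{"api": "play_rows", "payload": {"deltas": [[0,0,0,0,0,0,0.5],[0,0,0,0,0,0,0.7],[0,0,0,0,0,0,0.8],[0,0,0,0,0,0,0.9],[0,0,0,0,0,0,0.9],[0,0,0,0,0,0,0.9]], "newtons": 40}}

```text
clock: 7.4
position: [0.5912, 0.1861, 0.1541]
tool_rot: [-3.141, 0.434, 3.077]
force: [0.1, 0.2, -2.2]
grip_width: 0.0301
finger_force: 39.8
```

Run:
```python
from h import *
s=observe();print(s["position"],s["tool_rot"],s["grip_width"],s["finger_force"],s["force"],s["clock"],s["qpos"],CM.T@(s["position"]-CO))
T0=np.array([.5924,-.286,0]);ry=R.from_euler("z",4,degrees=True)
slot=T0+ry.apply([.038,.038,0])
x,y,z=CM.T@(s["position"]-CO)
up=c2w([x,y,z+.17]); mid=np.array([.5,.0,.36])
plan([[(up,RCF,.9,7)],[(mid,RF(4),.9,8)],[(slot+[0,0,.34],RF(4),.9,10)],[(slot+[0,0,.13],RF(4),.9,8)]])
```

```text
[0.59115136 0.18614016 0.15407193] [-3.14117111  0.43427031  3.07650905] 0.030074179116814783 39.81884300708771 [ 0.06782933  0.17785476 -2.17993059] 7.4 [-0.54560012  0.47544649  0.02496236  2.0379447   0.72593963  0.3434357
  0.32593986] [ 0.03021365 -0.08840012  0.10903329]
7 [[0.0,0.0,-0.049,0.0,0.0,0.0,0.9],[0.0,0.0,-0.097,0.0,0.0,0.0,0.9],[0.0,0.0,-0.146,0.0,0.0,0.0,0.9],[0.0,0.0,-0.194,0.0,-0.001,0.001,0.9],[0.001,0.0,-0.243,0.0,-0.001,0.001,0.9],[0.001,0.0,-0.291,0.0,-0.001,0.001,0.9],[0.001,0.0,-0.34,0.0,-0.001,0.001,0.9]] [0.519 0.191 0.308]
8 [[-0.004,-0.048,-0.012,-0.002,0.026,-0.008,0.9],[-0.008,-0.096,-0.025,-0.004,0.052,-0.016,0.9],[-0.012,-0.144,-0.037,-0.005,0.078,-0.024,0.9],[-0.016,-0.192,-0.05,-0.007,0.104,-0.032,0.9],[-0.02,-0.24,-0.062,-0.009,0.13,-0.04,0.9],[-0.024,-0.288,-0.075,-0.011,0.156,-0.048,0.9],[-0.028,-0.336,-0.087,-0.012,0.182,-0.056,0.9],[-0.032,-0.384,-0.1,-0.014,0.208,-0.064,0.9]] [0.5  0.   0.36]
10 [[-0.022,-0.051,0.004,0.0,0.0,0.0,0.9],[-0.044,-0.101,0.008,0.0,0.0,0.0,0.9],[-0.066,-0.152,0.012,0.0,0.0,0.0,0.9],[-0.088,-0.203,0.016,0.0,0.0,0.0,0.9],[-0.11,-0.254,0.02,0.0,0.0,0.0,0.9],[-0.132,-0.304,0.024,0.0,0.0,0.0,0.9],[-0.154,-0.355,0.028,0.0,0.0,0.0,0.9],[-0.176,-0.406,0.032,0.0,0.0,0.0,0.9],[-0.198,-0.457,0.036,0.0,0.0,0.0,0.9],[-0.22,-0.507,0.04,0.0,0.0,0.0,0.9]] [ 0.628 -0.245  0.34 ]
8 [[0.0,0.0,0.052,0.0,0.0,0.0,0.9],[0.0,0.0,0.105,0.0,0.0,0.0,0.9],[0.0,0.0,0.158,0.0,0.0,0.0,0.9],[0.0,0.0,0.21,0.0,0.0,0.0,0.9],[0.0,0.0,0.262,0.0,0.0,0.0,0.9],[0.0,0.0,0.315,0.0,0.0,0.0,0.9],[0.0,0.0,0.368,0.0,0.0,0.0,0.9],[0.0,0.0,0.42,0.0,0.0,0.0,0.9]] [ 0.628 -0.245  0.13 ]
```

Call:
{"api": "play_rows", "payload": {"deltas": [[0,0,-0.025,0,0,0,0.9],[0,0,-0.05,0,0,0,0.9],[0,0,-0.097,0,0,0,0.9],[0,0,-0.146,0,0,0,0.9],[0,0,-0.194,0,0,0,0.9],[0,0,-0.243,0,0,0,0.9],[0.001,0,-0.291,0,0,0,0.9],[0.001,0,-0.34,0,0,0,0.9],[0.001,0,-0.34,0,0,0,0.9]]}}

```text
clock: 8.3
position: [0.5188, 0.1917, 0.3117]
tool_rot: [3.139, 0.438, 3.076]
force: [0.6, 0.4, -2.8]
grip_width: 0.0303
finger_force: 40.5
```

Call:
{"api": "play_rows", "payload": {"deltas": [[-0.004,-0.048,-0.012,-0.002,0.026,-0.008,0.9],[-0.008,-0.096,-0.025,-0.004,0.052,-0.016,0.9],[-0.012,-0.144,-0.037,-0.005,0.078,-0.024,0.9],[-0.016,-0.192,-0.05,-0.007,0.104,-0.032,0.9],[-0.02,-0.24,-0.062,-0.009,0.13,-0.04,0.9],[-0.024,-0.288,-0.075,-0.011,0.156,-0.048,0.9],[-0.028,-0.336,-0.087,-0.012,0.182,-0.056,0.9],[-0.032,-0.384,-0.1,-0.014,0.208,-0.064,0.9],[-0.032,-0.384,-0.1,-0.014,0.208,-0.064,0.9]]}}

```text
clock: 9.2
position: [0.5006, -0.0034, 0.3603]
tool_rot: [-3.14, -0.004, -3.074]
force: [0.4, 0.1, -3.8]
grip_width: 0.0297
finger_force: 40.7
```

Call:
{"api": "play_rows", "payload": {"deltas": [[-0.022,-0.051,0.004,0,0,0,0.9],[-0.044,-0.101,0.008,0,0,0,0.9],[-0.066,-0.152,0.012,0,0,0,0.9],[-0.088,-0.203,0.016,0,0,0,0.9],[-0.11,-0.254,0.02,0,0,0,0.9],[-0.132,-0.304,0.024,0,0,0,0.9],[-0.154,-0.355,0.028,0,0,0,0.9],[-0.176,-0.406,0.032,0,0,0,0.9],[-0.198,-0.457,0.036,0,0,0,0.9],[-0.22,-0.507,0.04,0,0,0,0.9]]}}

```text
clock: 10.2
position: [0.6283, -0.2457, 0.3394]
tool_rot: [-3.141, -0.002, -3.07]
force: [0.8, 0.2, -2.2]
grip_width: 0.0302
finger_force: 40.5
```

Run:
```python
from h import *
s=observe();print(s["position"],s["tool_rot"],s["grip_width"],s["finger_force"],s["force"],s["clock"],s["qpos"])
a=grab_frame("side")[:,:,::-1][80:240,250:450];b=grab_frame("top")[:,:,::-1][60:260,330:490]
m=np.zeros((500,800,3),np.uint8);m[:320,:400]=cv2.resize(a,(400,320),interpolation=2);m[:,400:]=cv2.resize(b,(400,500),interpolation=2)
cv2.imwrite("pics/m3.png",m)
T0=np.array([.5924,-.286,0]);ry=R.from_euler("z",4,degrees=True)
slot=T0+ry.apply([.038,.038,0])
plan([[(slot+[0,0,.14],RF(4),.9,6),(slot+[0,0,.112],RF(4),.9,4)]])
```

```text
[ 0.62834317 -0.24573254  0.33940431] [-3.14143481e+00 -2.37544018e-03 -3.07046055e+00] 0.03018038665802703 40.52297294139862 [ 0.83796578  0.16523042 -2.16979784] 10.2 [ 0.24364283  0.52894032  0.06777613  1.3116018  -0.03438184  1.304357
  1.95323682]
10 [[0.0,0.001,0.066,0.0,0.0,0.0,0.9],[0.0,0.002,0.132,0.0,-0.001,0.0,0.9],[0.0,0.003,0.198,0.0,-0.001,0.0,0.9],[-0.001,0.004,0.264,0.0,-0.001,-0.001,0.9],[-0.001,0.005,0.331,-0.001,-0.001,-0.001,0.9],[-0.001,0.006,0.397,-0.001,-0.002,-0.001,0.9],[-0.001,0.006,0.411,-0.001,-0.002,-0.001,0.9],[-0.001,0.006,0.425,-0.001,-0.002,-0.001,0.9],[-0.001,0.006,0.439,-0.001,-0.002,-0.001,0.9],[-0.001,0.006,0.453,-0.001,-0.002,-0.001,0.9]] [ 0.628 -0.245  0.112]
```

View pics/m3.png

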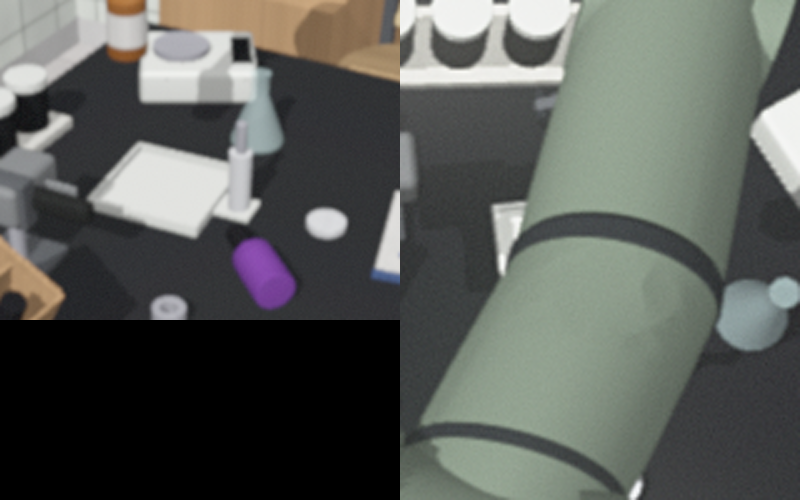

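The top view is blocked by the arm. The side crop shows the held bottle at about (125,20), above an empty, clear tray. I'll lower it.

Call:
{"api": "play_rows", "payload": {"deltas": [[0,0.001,0.066,0,0,0,0.9],[0,0.002,0.132,0,-0.001,0,0.9],[0,0.003,0.198,0,-0.001,0,0.9],[-0.001,0.004,0.264,0,-0.001,-0.001,0.9],[-0.001,0.005,0.331,-0.001,-0.001,-0.001,0.9],[-0.001,0.006,0.397,-0.001,-0.002,-0.001,0.9],[-0.001,0.006,0.411,-0.001,-0.002,-0.001,0.9],[-0.001,0.006,0.425,-0.001,-0.002,-0.001,0.9],[-0.001,0.006,0.439,-0.001,-0.002,-0.001,0.9],[-0.001,0.006,0.453,-0.001,-0.002,-0.001,0.9]]}}

```text
clock: 11.3
position: [0.6285, -0.2426, 0.1145]
tool_rot: [3.141, 0.004, -3.069]
force: [0.6, 0.0, -2.3]
grip_width: 0.0301
finger_force: 40.6
```

Call:
{"api": "play_rows", "payload": {"deltas": [[0,0,0.002,0,0,0,0.9],[0,0,0.004,0,0,0,0.9],[0,0,0.004,0,0,0,0.9]]}}

```text
clock: 11.6
position: [0.628, -0.2425, 0.1119]
tool_rot: [3.14, 0.002, -3.069]
force: [0.4, -0.0, -2.6]
grip_width: 0.0302
finger_force: 40.6
```

Call:
{"api": "play_rows", "payload": {"deltas": [[0,0,0.002,0,0,0,0.9],[0,0,0.004,0,0,0,0.9],[0,0,0.004,0,0,0,0.9]]}}

```text
clock: 11.9
position: [0.6278, -0.2425, 0.1095]
tool_rot: [3.14, 0.002, -3.069]
force: [0.8, 0.9, -2.4]
grip_width: 0.0304
finger_force: 40.6
```

Call:
{"api": "play_rows", "payload": {"deltas": [[0,0,0.002,0,0,0,0.9],[0,0,0.004,0,0,0,0.9],[0,0,0.004,0,0,0,0.9]]}}

```text
clock: 12.2
position: [0.6277, -0.2424, 0.1074]
tool_rot: [3.14, 0.002, -3.069]
force: [-0.3, 0.7, -2.7]
grip_width: 0.03
finger_force: 40.6
```

Call:
{"api": "play_rows", "payload": {"deltas": [[0,0,0.002,0,0,0,0.9],[0,0,0.004,0,0,0,0.9],[0,0,0.004,0,0,0,0.9]]}}

```text
clock: 12.5
position: [0.6277, -0.2424, 0.1054]
tool_rot: [3.14, 0.002, -3.069]
force: [-0.4, 0.6, -2.4]
grip_width: 0.0303
finger_force: 40.6
```

Call:
{"api": "play_rows", "payload": {"deltas": [[0,0,0.002,0,0,0,0.9],[0,0,0.004,0,0,0,0.9],[0,0,0.004,0,0,0,0.9]]}}

```text
clock: 12.8
position: [0.6283, -0.2429, 0.1043]
tool_rot: [3.141, 0.003, -3.069]
force: [-0.0, -1.5, 5.4]
grip_width: 0.0299
finger_force: 40.8
```

Contact at TCP z of about 0.1045. I'll release and rise.

Call:
{"api": "play_rows", "payload": {"deltas": [[0,0,0,0,0,0,0.6],[0,0,0,0,0,0,0.5],[0,0,0,0,0,0,0.5],[0,0,0,0,0,0,0.5],[0,0,-0.03,0,0,0,0.5],[0,0,-0.08,0,0,0,0.5],[0,0,-0.17,0,0,0,0.5],[0,0,-0.26,0,0,0,0.5],[0,0,-0.35,0,0,0,0.5],[0,0,-0.44,0,0,0,0.5]]}}

```text
clock: 13.8
position: [0.627, -0.2427, 0.3269]
tool_rot: [3.14, 0.003, -3.069]
force: [-0.0, 0.8, 0.2]
grip_width: 0.0431
finger_force: 0.0
```

Run:
```python
from h import *
s=observe();print(s["position"],s["tool_rot"],s["grip_width"],s["finger_force"],s["force"],s["clock"],s["qpos"])
mid=np.array([.5,.0,.38]); b=[-.039,-.090]
plan([[(mid,RF(4),.5,7)],[(c2w(b+[.27]),RCF,.5,8)],[(c2w(b+[.16]),RCF,.5,5),(c2w(b+[.114]),RCF,.5,5)]])
```

```text
[ 0.62697328 -0.24273255  0.32691112] [ 3.14043547e+00  3.03002718e-03 -3.06868541e+00] 0.04307771816139808 0.0 [-0.0021185   0.78775516  0.15275089] 13.8 [ 0.24269082  0.5285531   0.06481888  1.3429596  -0.03650117  1.26877969
  1.95316999]
7 [[0.031,0.072,-0.015,0.0,0.0,0.0,0.5],[0.062,0.144,-0.03,0.0,0.0,0.0,0.5],[0.093,0.215,-0.046,0.0,0.001,0.001,0.5],[0.124,0.287,-0.061,0.0,0.001,0.001,0.5],[0.155,0.359,-0.076,0.0,0.001,0.001,0.5],[0.187,0.431,-0.091,0.0,0.001,0.001,0.5],[0.218,0.503,-0.106,0.001,0.001,0.001,0.5]] [0.5  0.   0.38]
8 [[0.006,0.049,0.027,0.002,-0.026,0.008,0.5],[0.013,0.098,0.055,0.004,-0.052,0.016,0.5],[0.019,0.147,0.082,0.005,-0.078,0.024,0.5],[0.026,0.196,0.109,0.007,-0.104,0.032,0.5],[0.032,0.245,0.137,0.009,-0.13,0.04,0.5],[0.039,0.293,0.164,0.011,-0.156,0.048,0.5],[0.045,0.342,0.191,0.012,-0.182,0.056,0.5],[0.052,0.391,0.219,0.014,-0.208,0.064,0.5]] [0.461 0.193 0.271]
10 [[0.0,0.0,0.044,0.0,0.0,0.0,0.5],[0.0,0.0,0.088,0.0,0.0,0.0,0.5],[0.0,0.0,0.132,0.0,0.0,0.0,0.5],[0.0,0.0,0.176,0.0,0.0,0.0,0.5],[0.0,0.0,0.22,0.0,0.0,0.0,0.5],[0.0,0.0,0.238,0.0,0.0,0.0,0.5],[0.0,0.0,0.257,0.0,0.0,0.0,0.5],[0.0,0.0,0.275,0.0,0.0,0.0,0.5],[0.0,0.0,0.294,0.0,0.0,0.0,0.5],[0.0,0.0,0.312,0.0,0.0,0.0,0.5]] [0.526 0.189 0.129]
```

Call:
{"api": "play_rows", "payload": {"deltas": [[0.031,0.072,-0.015,0,0,0,0.5],[0.062,0.144,-0.03,0,0,0,0.5],[0.093,0.215,-0.046,0,0,0,0.5],[0.124,0.287,-0.061,0,0,0.001,0.5],[0.155,0.359,-0.076,0,0.001,0.001,0.5],[0.187,0.431,-0.091,0,0.001,0.001,0.5],[0.218,0.503,-0.106,0,0.001,0.001,0.5],[0.218,0.503,-0.106,0,0.001,0.001,0.5]]}}

```text
clock: 14.6
position: [0.4988, 0.0043, 0.3792]
tool_rot: [3.139, 0.003, -3.065]
force: [-0.0, 0.6, 0.3]
grip_width: 0.0426
finger_force: 0.0
```

Call:
{"api": "play_rows", "payload": {"deltas": [[0.006,0.049,0.027,0.002,-0.026,0.008,0.5],[0.013,0.098,0.055,0.004,-0.052,0.016,0.5],[0.019,0.147,0.082,0.005,-0.078,0.024,0.5],[0.026,0.196,0.109,0.007,-0.104,0.032,0.5],[0.032,0.245,0.137,0.009,-0.13,0.04,0.5],[0.039,0.293,0.164,0.011,-0.156,0.048,0.5],[0.045,0.342,0.191,0.012,-0.182,0.056,0.5],[0.052,0.391,0.219,0.014,-0.208,0.064,0.5],[0.052,0.391,0.219,0.014,-0.208,0.064,0.5]]}}

```text
clock: 15.5
position: [0.4594, 0.1952, 0.2671]
tool_rot: [3.139, 0.438, 3.077]
force: [0.2, -0.9, 0.5]
grip_width: 0.0425
finger_force: 0.0
```

Run:
```python
from h import *
s=observe();print(s["position"],s["tool_rot"],s["clock"],s["qpos"],CM.T@(s["position"]-CO))
b=[-.039,-.090]
plan([[(c2w(b+[.16]),RCF,.5,5),(c2w(b+[.114]),RCF,.5,5)]])
a=grab_frame("side")[:,:,::-1][80:260,210:450];b=grab_frame("top")[:,:,::-1][100:240,140:280]
m=np.zeros((400,800,3),np.uint8);m[:300,:400]=cv2.resize(a,(400,300),interpolation=2);m[:,400:]=cv2.resize(b,(400,400),interpolation=2)
cv2.imwrite("pics/m4.png",m)
```

```text
[0.45942754 0.19517427 0.26712884] [3.13922633 0.43757464 3.07706218] 15.5 [-0.54804141  0.12537802 -0.18905092  2.17936922  0.6028636   0.60733839
  0.3138428 ] [-0.04166911 -0.08823094  0.26729727]
10 [[-0.001,-0.001,0.043,0.0,0.0,0.0,0.5],[-0.002,-0.002,0.086,0.001,0.0,0.0,0.5],[-0.003,-0.003,0.129,0.001,0.0,0.001,0.5],[-0.004,-0.003,0.172,0.001,0.0,0.001,0.5],[-0.005,-0.004,0.215,0.002,0.001,0.001,0.5],[-0.005,-0.004,0.233,0.002,0.001,0.001,0.5],[-0.005,-0.004,0.251,0.002,0.001,0.001,0.5],[-0.005,-0.004,0.27,0.002,0.001,0.001,0.5],[-0.005,-0.005,0.288,0.002,0.001,0.001,0.5],[-0.005,-0.005,0.307,0.002,0.001,0.001,0.5]] [0.526 0.189 0.129]
```

View pics/m4.png

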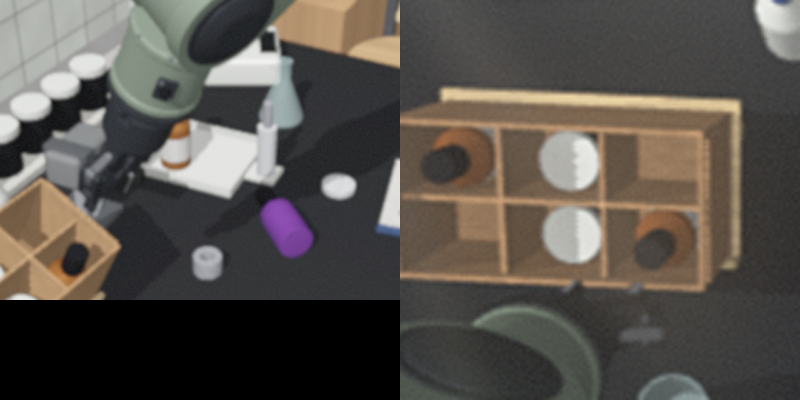

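Bottle 1 stands in the tray (crop (175,145)), and the near-right cap (655,248) is free to grip.

Call:
{"api": "play_rows", "payload": {"deltas": [[-0.001,-0.001,0.043,0,0,0,0.5],[-0.002,-0.002,0.086,0.001,0,0,0.5],[-0.003,-0.003,0.129,0.001,0,0.001,0.5],[-0.004,-0.003,0.172,0.001,0,0.001,0.5],[-0.005,-0.004,0.215,0.002,0.001,0.001,0.5],[-0.005,-0.004,0.233,0.002,0.001,0.001,0.5],[-0.005,-0.004,0.251,0.002,0.001,0.001,0.5],[-0.005,-0.004,0.27,0.002,0.001,0.001,0.5],[-0.005,-0.005,0.288,0.002,0.001,0.001,0.5],[-0.005,-0.005,0.307,0.002,0.001,0.001,0.5]]}}

```text
clock: 16.6
position: [0.5283, 0.1861, 0.1303]
tool_rot: [-3.141, 0.436, 3.072]
force: [1.0, -0.0, -0.5]
grip_width: 0.0427
finger_force: 0.0
```

Call:
{"api": "play_rows", "payload": {"deltas": [[0,0,0,0,0,0,0.5],[0,0,0,0,0,0,0.7],[0,0,0,0,0,0,0.8],[0,0,0,0,0,0,0.9],[0,0,0,0,0,0,0.9],[0,0,0,0,0,0,0.9]], "newtons": 40}}

```text
clock: 17.2
position: [0.5276, 0.1867, 0.1302]
tool_rot: [-3.141, 0.435, 3.073]
force: [-1.8, -0.2, 8.4]
grip_width: 0.0305
finger_force: 40.7
```

Run:
```python
from h import *
s=observe();print(s["position"],s["tool_rot"],s["grip_width"],s["finger_force"],s["force"],s["clock"],s["qpos"],CM.T@(s["position"]-CO))
T0=np.array([.5924,-.286,0]);ry=R.from_euler("z",4,degrees=True)
slot=T0+ry.apply([.037,-.038,0])
x,y,z=CM.T@(s["position"]-CO)
up=c2w([x,y,z+.18]); mid=np.array([.5,.0,.38])
plan([[(up,RCF,.9,7)],[(mid,RF(4),.9,8)],[(slot+[0,0,.36],RF(4),.9,10)],[(slot+[0,0,.13],RF(4),.9,8)]])
```

```text
[0.52759119 0.18671438 0.13019943] [-3.14094443  0.43499311  3.0726771 ] 0.030473454939265943 40.698444843292236 [-1.80964907 -0.15988072  8.38614916] 17.2 [-0.62936911  0.45236889  0.0341304   2.19319032  1.04763565  0.29016466
 -0.08420428] [-0.03738533 -0.09209491  0.11421482]
7 [[0.0,0.0,-0.051,0.0,0.0,0.0,0.9],[0.0,0.0,-0.103,0.0,0.0,0.0,0.9],[0.0,0.0,-0.154,0.0,0.0,0.0,0.9],[0.0,0.0,-0.206,0.0,0.0,0.0,0.9],[0.0,0.0,-0.257,0.0,0.0,-0.001,0.9],[0.0,0.0,-0.309,-0.001,-0.001,-0.001,0.9],[0.0,0.0,-0.36,-0.001,-0.001,-0.001,0.9]] [0.452 0.192 0.293]
8 [[-0.023,-0.047,-0.013,-0.002,0.026,-0.008,0.9],[-0.046,-0.094,-0.026,-0.004,0.052,-0.016,0.9],[-0.069,-0.141,-0.04,-0.005,0.078,-0.024,0.9],[-0.092,-0.188,-0.053,-0.007,0.104,-0.032,0.9],[-0.115,-0.235,-0.066,-0.009,0.13,-0.04,0.9],[-0.138,-0.282,-0.079,-0.011,0.156,-0.048,0.9],[-0.161,-0.329,-0.092,-0.012,0.182,-0.056,0.9],[-0.184,-0.376,-0.105,-0.014,0.208,-0.064,0.9]] [0.5  0.   0.38]
10 [[-0.022,-0.066,0.004,0.0,0.0,0.0,0.9],[-0.044,-0.132,0.008,0.0,0.0,0.0,0.9],[-0.066,-0.198,0.012,0.0,0.0,0.0,0.9],[-0.087,-0.264,0.016,0.0,0.0,0.0,0.9],[-0.109,-0.33,0.02,0.0,0.0,0.0,0.9],[-0.131,-0.396,0.024,0.0,0.0,0.0,0.9],[-0.153,-0.462,0.028,0.0,0.0,0.0,0.9],[-0.175,-0.528,0.032,0.0,0.0,0.0,0.9],[-0.197,-0.594,0.036,0.0,0.0,0.0,0.9],[-0.218,-0.659,0.04,0.0,0.0,0.0,0.9]] [ 0.632 -0.321  0.36 ]
8 [[0.0,0.0,0.057,0.0,0.0,0.0,0.9],[0.0,0.0,0.115,0.0,0.0,0.0,0.9],[0.0,0.0,0.172,0.0,0.0,0.0,0.9],[0.0,0.0,0.23,0.0,0.0,0.0,0.9],[0.0,0.0,0.288,0.0,0.0,0.0,0.9],[0.0,0.0,0.345,0.0,0.0,0.0,0.9],[0.0,0.0,0.402,0.0,0.0,0.0,0.9],[0.0,0.0,0.46,0.0,0.0,0.0,0.9]] [ 0.632 -0.321  0.13 ]
```

Call:
{"api": "play_rows", "payload": {"deltas": [[0,0,-0.025,0,0,0,0.9],[0,0,-0.05,0,0,0,0.9],[0,0,-0.1,0,0,0,0.9],[0,0,-0.15,0,0,0,0.9],[0,0,-0.2,0,0,0,0.9],[0,0,-0.25,0,0,0,0.9],[0,0,-0.3,0,0,0,0.9],[0,0,-0.36,0,0,0,0.9],[0,0,-0.36,0,0,0,0.9]]}}

```text
clock: 18.1
position: [0.4514, 0.1928, 0.2959]
tool_rot: [3.14, 0.437, 3.073]
force: [-0.1, 0.4, -3.7]
grip_width: 0.03
finger_force: 40.7
```

Call:
{"api": "play_rows", "payload": {"deltas": [[-0.023,-0.047,-0.013,-0.002,0.026,-0.008,0.9],[-0.046,-0.094,-0.026,-0.004,0.052,-0.016,0.9],[-0.069,-0.141,-0.04,-0.005,0.078,-0.024,0.9],[-0.092,-0.188,-0.053,-0.007,0.104,-0.032,0.9],[-0.115,-0.235,-0.066,-0.009,0.13,-0.04,0.9],[-0.138,-0.282,-0.079,-0.011,0.156,-0.048,0.9],[-0.161,-0.329,-0.092,-0.012,0.182,-0.056,0.9],[-0.184,-0.376,-0.105,-0.014,0.208,-0.064,0.9],[-0.184,-0.376,-0.105,-0.014,0.208,-0.064,0.9]]}}

```text
clock: 19.0
position: [0.5014, -0.0032, 0.3791]
tool_rot: [-3.139, -0.004, -3.078]
force: [-0.0, 0.4, -3.0]
grip_width: 0.0298
finger_force: 40.7
```

Call:
{"api": "play_rows", "payload": {"deltas": [[-0.022,-0.066,0.004,0,0,0,0.9],[-0.044,-0.132,0.008,0,0,0,0.9],[-0.066,-0.198,0.012,0,0,0,0.9],[-0.087,-0.264,0.016,0,0,0,0.9],[-0.109,-0.33,0.02,0,0,0,0.9],[-0.131,-0.396,0.024,0,0,0,0.9],[-0.153,-0.462,0.028,0,0,0,0.9],[-0.175,-0.528,0.032,0,0,0,0.9],[-0.197,-0.594,0.036,0,0,0,0.9],[-0.218,-0.659,0.04,0,0,0,0.9]]}}

```text
clock: 20.0
position: [0.6312, -0.3222, 0.3579]
tool_rot: [-3.141, -0.004, -3.075]
force: [0.7, -0.4, -2.7]
grip_width: 0.03
finger_force: 40.8
```

Run:
```python
from h import *
s=observe();print(s["position"],s["tool_rot"],s["grip_width"],s["finger_force"],s["force"],s["clock"],s["qpos"])
T0=np.array([.5924,-.286,0]);ry=R.from_euler("z",4,degrees=True)
slot=T0+ry.apply([.037,-.038,0])
plan([[(slot+[0,0,.14],RF(4),.9,6),(slot+[0,0,.114],RF(4),.9,3)]])
```

```text
[ 0.63123008 -0.32216101  0.35791992] [-3.14063558 -0.0037712  -3.07464036] 0.030004836725464216 40.842899680137634 [ 0.66025476 -0.3808556  -2.66545534] 20.0 [ 0.31558376  0.59015492  0.13140794  1.17009638 -0.07154175  1.3886742
  2.07589465]
9 [[-0.001,0.0,0.073,0.0,0.0,0.0,0.9],[-0.001,0.001,0.145,0.0,-0.001,0.0,0.9],[-0.002,0.001,0.218,0.0,-0.001,-0.001,0.9],[-0.002,0.001,0.291,0.0,-0.001,-0.001,0.9],[-0.003,0.002,0.363,0.0,-0.002,-0.001,0.9],[-0.003,0.002,0.436,0.0,-0.002,-0.001,0.9],[-0.003,0.002,0.453,0.0,-0.002,-0.001,0.9],[-0.003,0.002,0.47,0.0,-0.002,-0.001,0.9],[-0.003,0.002,0.488,0.0,-0.002,-0.001,0.9]] [ 0.632 -0.321  0.114]
```

Call:
{"api": "play_rows", "payload": {"deltas": [[-0.001,0,0.073,0,0,0,0.9],[-0.001,0.001,0.145,0,-0.001,0,0.9],[-0.002,0.001,0.218,0,-0.001,-0.001,0.9],[-0.002,0.001,0.291,0,-0.001,-0.001,0.9],[-0.003,0.002,0.363,0,-0.002,-0.001,0.9],[-0.003,0.002,0.436,0,-0.002,-0.001,0.9],[-0.003,0.002,0.453,0,-0.002,-0.001,0.9],[-0.003,0.002,0.47,0,-0.002,-0.001,0.9],[-0.003,0.002,0.488,0,-0.002,-0.001,0.9],[-0.003,0.002,0.488,0,-0.002,-0.001,0.9]]}}

```text
clock: 21.0
position: [0.6318, -0.3202, 0.1153]
tool_rot: [-3.14, 0.002, -3.072]
force: [0.5, -0.4, -2.5]
grip_width: 0.0299
finger_force: 40.8
```

Call:
{"api": "play_rows", "payload": {"deltas": [[0,0,0.002,0,0,0,0.9],[0,0,0.004,0,0,0,0.9],[0,0,0.004,0,0,0,0.9]]}}

```text
clock: 21.3
position: [0.6319, -0.3204, 0.1139]
tool_rot: [-3.14, 0.002, -3.072]
force: [0.3, 0.3, -3.2]
grip_width: 0.0297
finger_force: 40.8
```

Call:
{"api": "play_rows", "payload": {"deltas": [[0,0,0.002,0,0,0,0.9],[0,0,0.004,0,0,0,0.9],[0,0,0.004,0,0,0,0.9]]}}

```text
clock: 21.6
position: [0.6317, -0.3203, 0.1112]
tool_rot: [-3.141, 0.002, -3.072]
force: [-0.1, -0.2, -3.0]
grip_width: 0.03
finger_force: 40.8
```

Call:
{"api": "play_rows", "payload": {"deltas": [[0,0,0.002,0,0,0,0.9],[0,0,0.004,0,0,0,0.9],[0,0,0.004,0,0,0,0.9]]}}

```text
clock: 21.9
position: [0.6323, -0.3203, 0.1101]
tool_rot: [-3.14, 0.003, -3.072]
force: [-1.1, 1.1, 5.7]
grip_width: 0.0302
finger_force: 42.0
```

Call:
{"api": "play_rows", "payload": {"deltas": [[0,0,0.002,0,0,0,0.9],[0,0,0.003,0,0,0,0.9],[0,0,0.003,0,0,0,0.9]]}}

```text
clock: 22.2
position: [0.6327, -0.3203, 0.1099]
tool_rot: [-3.14, 0.004, -3.072]
force: [-3.6, 4.1, 21.3]
grip_width: 0.0303
finger_force: 43.5
```

Call:
{"api": "play_rows", "payload": {"deltas": [[0,0,-0.002,0,0,0,0.7],[0,0,-0.002,0,0,0,0.5],[0,0,-0.002,0,0,0,0.5],[0,0,-0.002,0,0,0,0.5],[0,0,-0.03,0,0,0,0.5],[0,0,-0.08,0,0,0,0.5],[0,0,-0.17,0,0,0,0.5],[0,0,-0.26,0,0,0,0.5],[0,0,-0.35,0,0,0,0.5],[0,0,-0.44,0,0,0,0.5]]}}

```text
clock: 23.2
position: [0.631, -0.32, 0.331]
tool_rot: [-3.14, 0.002, -3.072]
force: [0.8, 0.1, -0.0]
grip_width: 0.0428
finger_force: 0.0
```

Run:
```python
from h import *
s=observe();print(s["position"],s["grip_width"],s["force"],s["clock"])
mid=np.array([.5,.0,.38]); b=[.031,.0965]
plan([[(mid,RF(4),.5,9)],[(c2w(b+[.27]),RCF,.5,10)]])
```

```text
[ 0.63097339 -0.32001177  0.33104221] 0.042753567935531096 [ 0.84340625  0.06340232 -0.02776808] 23.2
9 [[0.024,0.073,-0.011,0.0,0.0,0.0,0.5],[0.048,0.146,-0.022,0.0,0.0,0.0,0.5],[0.072,0.219,-0.033,0.0,0.0,0.0,0.5],[0.096,0.292,-0.044,0.0,0.001,0.0,0.5],[0.12,0.365,-0.055,0.0,0.001,0.0,0.5],[0.145,0.438,-0.066,0.0,0.001,0.0,0.5],[0.169,0.511,-0.077,-0.001,0.001,0.0,0.5],[0.193,0.583,-0.088,-0.001,0.001,0.0,0.5],[0.217,0.656,-0.099,-0.001,0.001,0.0,0.5]] [0.5  0.   0.38]
10 [[-0.012,0.074,0.016,0.001,-0.021,0.006,0.5],[-0.025,0.149,0.032,0.003,-0.042,0.013,0.5],[-0.037,0.223,0.048,0.004,-0.062,0.019,0.5],[-0.05,0.297,0.064,0.006,-0.083,0.026,0.5],[-0.062,0.372,0.08,0.007,-0.104,0.032,0.5],[-0.075,0.446,0.096,0.009,-0.125,0.039,0.5],[-0.087,0.52,0.112,0.01,-0.146,0.045,0.5],[-0.1,0.595,0.128,0.011,-0.166,0.051,0.5],[-0.112,0.669,0.143,0.013,-0.187,0.058,0.5],[-0.125,0.743,0.159,0.014,-0.208,0.064,0.5]] [0.536 0.375 0.3  ]
```

Call:
{"api": "play_rows", "payload": {"deltas": [[0.024,0.073,-0.011,0,0,0,0.5],[0.048,0.146,-0.022,0,0,0,0.5],[0.072,0.219,-0.033,0,0,0,0.5],[0.096,0.292,-0.044,0,0.001,0,0.5],[0.12,0.365,-0.055,0,0.001,0,0.5],[0.145,0.438,-0.066,0,0.001,0,0.5],[0.169,0.511,-0.077,0,0.001,0,0.5],[0.193,0.583,-0.088,0,0.001,0,0.5],[0.217,0.656,-0.099,0,0.001,0,0.5],[0.217,0.656,-0.099,0,0.001,0,0.5]]}}

```text
clock: 24.2
position: [0.4992, 0.004, 0.3788]
tool_rot: [3.141, 0.002, -3.067]
force: [0.6, -1.9, 0.2]
grip_width: 0.0425
finger_force: 0.0
```

Call:
{"api": "play_rows", "payload": {"deltas": [[-0.012,0.074,0.016,0.001,-0.021,0.006,0.5],[-0.025,0.149,0.032,0.003,-0.042,0.013,0.5],[-0.037,0.223,0.048,0.004,-0.062,0.019,0.5],[-0.05,0.297,0.064,0.006,-0.083,0.026,0.5],[-0.062,0.372,0.08,0.007,-0.104,0.032,0.5],[-0.075,0.446,0.096,0.009,-0.125,0.039,0.5],[-0.087,0.52,0.112,0.01,-0.146,0.045,0.5],[-0.1,0.595,0.128,0.011,-0.166,0.051,0.5],[-0.112,0.669,0.143,0.013,-0.187,0.058,0.5],[-0.125,0.743,0.159,0.014,-0.208,0.064,0.5]]}}

```text
clock: 25.2
position: [0.5375, 0.3757, 0.2977]
tool_rot: [3.141, 0.439, 3.073]
force: [1.3, 0.1, -0.0]
grip_width: 0.043
finger_force: 0.0
```

Run:
```python
from h import *
s=observe();print(s["position"],s["tool_rot"],s["clock"],s["qpos"],CM.T@(s["position"]-CO))
b=[.031,.0965]
plan([[(c2w(b+[.16]),RCF,.5,4),(c2w(b+[.16]),RCF,.5,1),(c2w(b+[.112]),RCF,.5,5)]])
```

```text
[0.53748951 0.37570349 0.2977315 ] [3.1412227  0.43911469 3.07310121] 25.2 [-0.81604985  0.37193994 -0.07880332  1.74593184  0.5297146   0.83131606
  0.29277182] [0.03086678 0.09713232 0.26723953]
10 [[0.0,0.0,0.054,0.0,0.0,0.0,0.5],[0.0,-0.001,0.107,0.0,0.001,0.0,0.5],[0.0,-0.001,0.161,0.0,0.001,0.0,0.5],[0.0,-0.001,0.214,0.0,0.001,-0.001,0.5],[0.0,-0.001,0.214,0.0,0.001,-0.001,0.5],[0.0,-0.001,0.234,0.0,0.001,-0.001,0.5],[0.0,-0.001,0.253,0.0,0.001,-0.001,0.5],[0.0,-0.001,0.272,0.0,0.001,-0.001,0.5],[0.001,-0.001,0.291,0.0,0.001,-0.001,0.5],[0.001,-0.001,0.31,0.0,0.001,-0.001,0.5]] [0.603 0.371 0.157]
```

Call:
{"api": "play_rows", "payload": {"deltas": [[0,0,0.054,0,0,0,0.5],[0,-0.001,0.107,0,0.001,0,0.5],[0,-0.001,0.161,0,0.001,0,0.5],[0,-0.001,0.214,0,0.001,-0.001,0.5],[0,-0.001,0.214,0,0.001,-0.001,0.5],[0,-0.001,0.234,0,0.001,-0.001,0.5],[0,-0.001,0.253,0,0.001,-0.001,0.5],[0,-0.001,0.272,0,0.001,-0.001,0.5],[0.001,-0.001,0.291,0,0.001,-0.001,0.5],[0.001,-0.001,0.31,0,0.001,-0.001,0.5]]}}

```text
clock: 26.2
position: [0.602, 0.3696, 0.1556]
tool_rot: [-3.14, 0.434, 3.077]
force: [-0.1, -0.0, 0.6]
grip_width: 0.043
finger_force: 0.0
```

Call:
{"api": "play_rows", "payload": {"deltas": [[0,0,0,0,0,0,0.5],[0,0,0,0,0,0,0.7],[0,0,0,0,0,0,0.8],[0,0,0,0,0,0,0.9],[0,0,0,0,0,0,0.9],[0,0,0,0,0,0,0.9]], "newtons": 40}}

```text
clock: 26.8
position: [0.6017, 0.3696, 0.1563]
tool_rot: [-3.14, 0.434, 3.077]
force: [0.2, 0.9, -1.9]
grip_width: 0.0299
finger_force: 39.6
```

Run:
```python
from h import *
s=observe();print(s["position"],s["tool_rot"],s["grip_width"],s["finger_force"],s["force"],s["clock"],s["qpos"],CM.T@(s["position"]-CO))
T0=np.array([.5924,-.286,0]);ry=R.from_euler("z",4,degrees=True)
slot=T0+ry.apply([-.036,.038,0])
x,y,z=CM.T@(s["position"]-CO)
up=c2w([x,y,z+.175]); mid=np.array([.5,.0,.38])
plan([[(up,RCF,.9,7)],[(mid,RF(4),.9,10)],[(slot+[0,0,.36],RF(4),.9,8)],])
```

```text
[0.60171137 0.36956852 0.1562661 ] [-3.13986712  0.43388611  3.07738658] 0.029932488053977902 39.59903597831726 [ 0.20574271  0.90638032 -1.9177861 ] 26.8 [-0.7777805   0.60806761 -0.00816086  1.76102292  0.63641888  0.57025199
  0.21510572] [0.02952767 0.09532334 0.11177416]
7 [[0.0,0.0,-0.05,0.0,0.0,0.0,0.9],[0.0,0.0,-0.1,0.0,0.0,0.0,0.9],[0.0,0.0,-0.15,0.0,-0.001,0.001,0.9],[0.0,0.0,-0.2,0.0,-0.001,0.001,0.9],[0.001,0.0,-0.25,0.0,-0.001,0.001,0.9],[0.001,0.0,-0.3,0.0,-0.001,0.001,0.9],[0.001,0.0,-0.35,0.0,-0.001,0.001,0.9]] [0.528 0.375 0.315]
10 [[-0.005,-0.075,-0.012,-0.001,0.021,-0.006,0.9],[-0.01,-0.15,-0.024,-0.003,0.042,-0.013,0.9],[-0.015,-0.225,-0.036,-0.004,0.062,-0.019,0.9],[-0.02,-0.3,-0.048,-0.006,0.083,-0.026,0.9],[-0.025,-0.376,-0.06,-0.007,0.104,-0.032,0.9],[-0.03,-0.451,-0.072,-0.009,0.125,-0.039,0.9],[-0.035,-0.526,-0.084,-0.01,0.146,-0.045,0.9],[-0.04,-0.601,-0.096,-0.011,0.166,-0.051,0.9],[-0.045,-0.676,-0.108,-0.013,0.187,-0.058,0.9],[-0.05,-0.751,-0.12,-0.014,0.208,-0.064,0.9]] [0.5  0.   0.38]
8 [[-0.009,-0.063,0.005,0.0,0.0,0.0,0.9],[-0.018,-0.127,0.01,0.0,0.0,0.0,0.9],[-0.027,-0.19,0.015,0.0,0.0,0.0,0.9],[-0.036,-0.254,0.02,0.0,0.0,0.0,0.9],[-0.045,-0.317,0.025,0.0,0.0,0.0,0.9],[-0.054,-0.381,0.03,0.0,0.0,0.0,0.9],[-0.063,-0.444,0.035,0.0,0.0,0.0,0.9],[-0.072,-0.507,0.04,0.0,0.0,0.0,0.9]] [ 0.554 -0.251  0.36 ]
```

Call:
{"api": "play_rows", "payload": {"deltas": [[0,0,-0.025,0,0,0,0.9],[0,0,-0.05,0,0,0,0.9],[0,0,-0.1,0,0,0,0.9],[0,0,-0.15,0,0,0,0.9],[0,0,-0.2,0,0,0,0.9],[0,0,-0.25,0,0,0,0.9],[0,0,-0.3,0,0,0,0.9],[0.001,0,-0.35,0,-0.001,0.001,0.9],[0.001,0,-0.35,0,-0.001,0.001,0.9]]}}

```text
clock: 27.7
position: [0.527, 0.3761, 0.319]
tool_rot: [3.137, 0.439, 3.075]
force: [0.1, 0.0, -2.1]
grip_width: 0.0302
finger_force: 40.4
```

Call:
{"api": "play_rows", "payload": {"deltas": [[-0.005,-0.075,-0.012,-0.001,0.021,-0.006,0.9],[-0.01,-0.15,-0.024,-0.003,0.042,-0.013,0.9],[-0.015,-0.225,-0.036,-0.004,0.062,-0.019,0.9],[-0.02,-0.3,-0.048,-0.006,0.083,-0.026,0.9],[-0.025,-0.376,-0.06,-0.007,0.104,-0.032,0.9],[-0.03,-0.451,-0.072,-0.009,0.125,-0.039,0.9],[-0.035,-0.526,-0.084,-0.01,0.146,-0.045,0.9],[-0.04,-0.601,-0.096,-0.011,0.166,-0.051,0.9],[-0.045,-0.676,-0.108,-0.013,0.187,-0.058,0.9],[-0.05,-0.751,-0.12,-0.014,0.208,-0.064,0.9]]}}

```text
clock: 28.7
position: [0.4995, -0.0015, 0.3803]
tool_rot: [-3.141, -0.002, -3.072]
force: [0.8, -1.4, -2.2]
grip_width: 0.03
finger_force: 40.5
```

Call:
{"api": "play_rows", "payload": {"deltas": [[-0.009,-0.063,0.005,0,0,0,0.9],[-0.018,-0.127,0.01,0,0,0,0.9],[-0.027,-0.19,0.015,0,0,0,0.9],[-0.036,-0.254,0.02,0,0,0,0.9],[-0.045,-0.317,0.025,0,0,0,0.9],[-0.054,-0.381,0.03,0,0,0,0.9],[-0.063,-0.444,0.035,0,0,0,0.9],[-0.072,-0.507,0.04,0,0,0,0.9],[-0.072,-0.507,0.04,0,0,0,0.9]]}}

```text
clock: 29.6
position: [0.5528, -0.2545, 0.3591]
tool_rot: [-3.139, -0.002, -3.077]
force: [-0.6, 1.0, -2.7]
grip_width: 0.0302
finger_force: 40.7
```

Run:
```python
from h import *
s=observe();print(s["position"],s["tool_rot"],s["grip_width"],s["finger_force"],s["force"],s["clock"],s["qpos"])
T0=np.array([.5924,-.286,0]);ry=R.from_euler("z",4,degrees=True)
slot=T0+ry.apply([-.036,.038,0])
plan([[(slot+[0,0,.14],RF(4),.9,6),(slot+[0,0,.112],RF(4),.9,3)]])
a=grab_frame("side")[:,:,::-1][80:230,250:450]
cv2.imwrite("pics/m5.png",cv2.resize(a,(600,450),interpolation=2))
```

```text
[ 0.5528037  -0.25445366  0.35907715] [-3.13914762e+00 -2.31278323e-03 -3.07685392e+00] 0.030240972571761268 40.660287737846375 [-0.63559326  0.96038036 -2.6999206 ] 29.6 [ 0.22333363  0.39719533  0.15830527  1.47815129 -0.06050772  1.27230132
  2.02291235]
9 [[-0.001,0.001,0.073,0.0,0.0,0.0,0.9],[-0.001,0.003,0.146,0.0,0.0,-0.001,0.9],[-0.002,0.004,0.219,-0.001,-0.001,-0.001,0.9],[-0.002,0.006,0.292,-0.001,-0.001,-0.002,0.9],[-0.003,0.007,0.365,-0.001,-0.001,-0.002,0.9],[-0.004,0.009,0.438,-0.001,-0.001,-0.002,0.9],[-0.004,0.009,0.457,-0.001,-0.001,-0.002,0.9],[-0.004,0.009,0.475,-0.001,-0.001,-0.002,0.9],[-0.004,0.009,0.494,-0.001,-0.001,-0.002,0.9]] [ 0.554 -0.251  0.112]
```

View pics/m5.png

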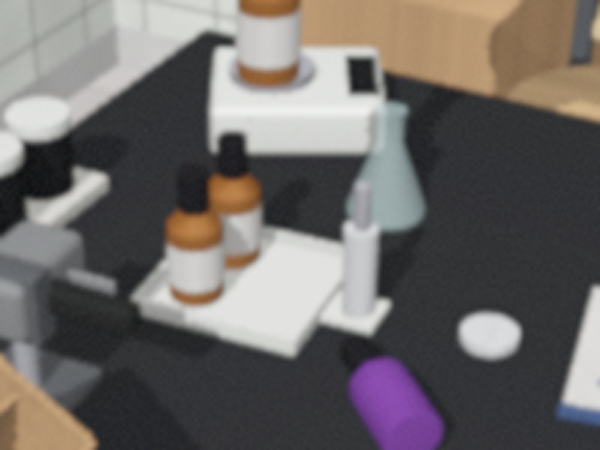

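Two bottles stand in the back of the tray at crop (195,290) and (237,255). The third hangs at (268,50), clear of them.

Call:
{"api": "play_rows", "payload": {"deltas": [[-0.001,0.001,0.073,0,0,0,0.9],[-0.001,0.003,0.146,0,0,-0.001,0.9],[-0.002,0.004,0.219,-0.001,-0.001,-0.001,0.9],[-0.002,0.006,0.292,-0.001,-0.001,-0.002,0.9],[-0.003,0.007,0.365,-0.001,-0.001,-0.002,0.9],[-0.004,0.009,0.438,-0.001,-0.001,-0.002,0.9],[-0.004,0.009,0.457,-0.001,-0.001,-0.002,0.9],[-0.004,0.009,0.475,-0.001,-0.001,-0.002,0.9],[-0.004,0.009,0.494,-0.001,-0.001,-0.002,0.9],[-0.004,0.009,0.494,-0.001,-0.001,-0.002,0.9]]}}

```text
clock: 30.65
position: [0.5553, -0.2458, 0.1133]
tool_rot: [3.141, 0.002, -3.068]
force: [-0.1, 1.0, -1.2]
grip_width: 0.0302
finger_force: 40.6
```

Call:
{"api": "play_rows", "payload": {"deltas": [[0,0,0.002,0,0,0,0.9],[0,0,0.004,0,0,0,0.9],[0,0,0.004,0,0,0,0.9]]}}

```text
clock: 30.95
position: [0.5554, -0.246, 0.1117]
tool_rot: [3.141, 0.002, -3.068]
force: [-0.5, -0.3, -2.5]
grip_width: 0.0298
finger_force: 40.6
```

Call:
{"api": "play_rows", "payload": {"deltas": [[0,0,0.002,0,0,0,0.9],[0,0,0.004,0,0,0,0.9],[0,0,0.004,0,0,0,0.9]]}}

```text
clock: 31.25
position: [0.5552, -0.2459, 0.1091]
tool_rot: [3.141, 0.001, -3.068]
force: [0.7, -0.2, -1.7]
grip_width: 0.0303
finger_force: 40.6
```

Contact is expected at about 0.107.

Call:
{"api": "play_rows", "payload": {"deltas": [[0,0,0.002,0,0,0,0.9],[0,0,0.004,0,0,0,0.9],[0,0,0.004,0,0,0,0.9]]}}

```text
clock: 31.55
position: [0.5554, -0.2459, 0.1073]
tool_rot: [3.141, 0.002, -3.068]
force: [0.5, -0.0, 1.3]
grip_width: 0.0302
finger_force: 41.2
```

Call:
{"api": "play_rows", "payload": {"deltas": [[0,0,0.002,0,0,0,0.9],[0,0,0.003,0,0,0,0.9],[0,0,0.003,0,0,0,0.9]]}}

```text
clock: 31.85
position: [0.5562, -0.2459, 0.1071]
tool_rot: [3.141, 0.004, -3.068]
force: [-2.5, 3.9, 20.6]
grip_width: 0.0299
finger_force: 43.1
```

Call:
{"api": "play_rows", "payload": {"deltas": [[0,0,-0.002,0,0,0,0.7],[0,0,-0.002,0,0,0,0.5],[0,0,-0.002,0,0,0,0.5],[0,0,-0.002,0,0,0,0.5],[0,0,-0.03,0,0,0,0.4],[0,0,-0.08,0,0,0,0.3],[0,0,-0.17,0,0,0,0.2],[0,0,-0.26,0,0,0,0.1],[0,0,-0.35,0,0,0,0],[0,0,-0.44,0,0,0,0]]}}

```text
clock: 32.85
position: [0.5544, -0.2461, 0.3288]
tool_rot: [3.141, 0.002, -3.068]
force: [1.4, -0.4, -0.2]
grip_width: 0.0849
finger_force: 0.0
```

Call:
{"api": "play_rows", "payload": {"deltas": [[0.08,-0.05,0,0,0,0,0],[0.16,-0.1,0,0,0,0,0],[0.22,-0.14,0,0,0,0,0],[0.22,-0.14,0,0,0,0,0],[0.22,-0.14,0,0,0,0,0]]}}

```text
clock: 33.35
position: [0.4498, -0.3244, 0.3265]
tool_rot: [3.141, 0.003, -3.07]
force: [0.6, 0.1, -1.2]
grip_width: 0.0855
finger_force: 0.0
```

Run:
```python
from h import *
s=observe();print(s["position"],s["tool_rot"],s["grip_width"],s["clock"],s["qpos"])
S=grab_frame("side")[:,:,::-1];T=grab_frame("top")[:,:,::-1]
cv2.imwrite("pics/side6.png",S);cv2.imwrite("pics/top6.png",T)
m=np.zeros((600,800,3),np.uint8)
m[:300,:400]=cv2.resize(S[140:215,225:325],(400,300),interpolation=2)
m[300:,:400]=cv2.resize(S[100:220,270:430],(400,300),interpolation=2)
m[:300,400:]=cv2.resize(T[100:175,280:380],(400,300),interpolation=2)
m[300:,400:]=cv2.resize(T[120:240,290:450],(400,300),interpolation=2)
cv2.imwrite("pics/m6.png",m)
```

```text
[ 0.44978576 -0.32444021  0.3265387 ] [ 3.14099016e+00  2.65724597e-03 -3.06968127e+00] 0.08546571315994152 33.35 [ 0.37715667  0.32107296  0.18763684  1.67369807 -0.06675012  1.15111613
  2.2252448 ]
```

View pics/m6.png

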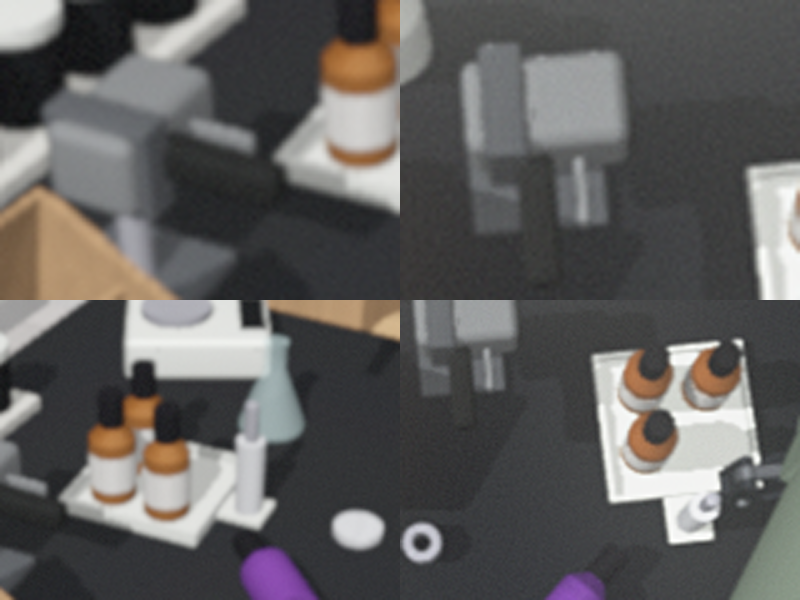

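All three bottles stand upright. In the top crop the trigger is the light bar at px (325,139)–(325,155), the grip end is at px (315,170), and the collar is unmoved at about (298+,218). Next is the scanner pose.

Run:
```python
from h import *
np.set_printoptions(precision=4,suppress=True)
print("trig end",tri((288.2,175.8),(325.3,155.5)),onz("top",(325.3,155.5),.129))
print("trig root",tri((272.5,170.5),(325.3,139.)),onz("top",(325.3,139),.129))
print("grip end",tri((293.2,185),(315,170.2)),onz("top",(315,170.2),.134))
print("grip root",onz("top",(314.5,140),.134))
print("head FR/R",onz("top",(436.,139.5),.15) if 0 else onz("top",(336.2,139.5),.15),onz("top",(335,114),.15),onz("top",(311,139.5),.15))
im=cv2.imread("pics/top6.png");
g=im[135:176,305:335].mean(2); print(g[::4].astype(int))
t=cv2.imread("pics/top6.png").astype(int);x0,y0=296,206
m=(t[206:238,296:328].max(2)>110).astype(np.uint8);yy,xx=np.nonzero(m);print("collar px",xx.mean()+x0,yy.mean()+y0,xx.min()+x0,xx.max()+x0,yy.min()+y0,yy.max()+y0,onz("top",((xx.min()+xx.max())/2+x0,(yy.min()+yy.max())/2+y0),.03))
```

```text
trig end (array([ 0.605 , -0.0659,  0.1218]), np.float64(0.002536570565255699)) [ 0.6042 -0.0653  0.129 ]
trig root (array([ 0.6528, -0.0661,  0.1225]), np.float64(0.0014567978005462408)) [ 0.65   -0.0664  0.129 ]
grip end (array([ 0.5672, -0.0364,  0.1227]), np.float64(0.0023998481950433122)) [ 0.5633 -0.0372  0.134 ]
grip root [ 0.6463 -0.0374  0.134 ]
head FR/R [ 0.6412 -0.095   0.15  ] [ 0.712  -0.0937  0.15  ] [ 0.6428 -0.0286  0.15  ]
[[113 112 114 109 112 104  94 102 122 128 136 138 138 137 136 135 134 133
  130 126 125 125 124 122 120 120 118 117 116 107]
 [ 81  82  79  77  82  74  71  68  63  63  58  58  67  82  90  91  92  92
  108 133 123  97  89  91  90  90  92  93  92  89]
 [ 73  73  72  70  67  65  64  64  61  63  63  60  61  70  85  92  93  97
  122 153 144 120 107 106 107  96  69  59  58  61]
 [108 106 111 103  86  68  61  63  62  58  61  59  58  67  89 106 110 109
  117 136 152 135 107 107 109  99  82  59  57  64]
 [ 88  90  88  86  81  64  65  61  63  58  62  58  55  57  81 107 111 109
  111 134 159 144 111 108 107 108  87  65  56  53]
 [ 88  93  90  90  82  70  62  62  58  62  60  57  59  55  64  85  85  86
   93 108 124 117  95  99 100  97  85  66  57  56]
 [ 55  55  59  53  54  54  64  57  62  61  58  60  61  53  50  53  57  55
   52  55  54  58  54  52  59  57  53  55  54  58]
 [ 55  55  53  52  55  55  59  62  53  59  62  56  58  55  52  53  53  52
   52  52  56  56  57  55  55  55  55  56  57  56]
 [ 51  54  54  54  52  54  57  58  59  59  57  53  58  59  51  48  56  53
   57  55  57  55  58  56  54  58  56  57  56  57]
 [ 54  55  51  53  54  55  52  52  49  45  43  43  50  50  50  52  51  54
   56  52  51  53  54  50  53  55  57  55  54  57]
 [ 54  50  54  53  49  57  52  53  54  57  55  52  53  51  54  55  54  53
   53  54  55  51  54  49  53  53  56  57  56  62]]
collar px 300.7457627118644 216.5 296 306 209 224 [0.4554 0.0073 0.03  ]
```

Run:
```python
from h import *
P=np.array([.618,-.0475,0])
plan([[(P+[0,0,.30],RF(0),0,9)],[(P+[0,0,.18],RF(0),0,5)]])
T=grab_frame("top")[:,:,::-1]
t=T[200:240,280:330]; m=(t.max(2)>100).astype(np.uint8)
k,l,st,ce=cv2.connectedComponentsWithStats(m);i=1+st[1:,4].argmax();print(st[i]+[280,200,0,0,0],ce[i]+[280,200])
```

```text
9 [[-0.042,0.058,0.006,0.0,0.0,0.004,0],[-0.083,0.117,0.012,0.0,0.0,0.008,0],[-0.125,0.175,0.018,0.0,0.0,0.012,0],[-0.166,0.233,0.024,0.0,0.0,0.016,0],[-0.208,0.292,0.03,0.0,0.001,0.02,0],[-0.249,0.35,0.036,0.0,0.001,0.024,0],[-0.291,0.409,0.041,0.0,0.001,0.028,0],[-0.333,0.467,0.047,0.0,0.001,0.032,0],[-0.374,0.525,0.053,0.001,0.001,0.036,0]] [ 0.618 -0.048  0.3  ]
5 [[0.0,0.0,0.048,0.0,0.0,0.0,0],[0.0,0.0,0.096,0.0,0.0,0.0,0],[0.0,0.0,0.144,0.0,0.0,0.0,0],[0.0,0.0,0.192,0.0,0.0,0.0,0],[0.0,0.0,0.24,0.0,0.0,0.0,0]] [ 0.618 -0.048  0.18 ]
[290 209  17  16 190] [298.23157895 216.62105263]
```

Call:
{"api": "play_rows", "payload": {"deltas": [[-0.042,0.058,0.006,0,0,0.004,0],[-0.083,0.117,0.012,0,0,0.008,0],[-0.125,0.175,0.018,0,0,0.012,0],[-0.166,0.233,0.024,0,0,0.016,0],[-0.208,0.292,0.03,0,0,0.02,0],[-0.249,0.35,0.036,0,0,0.024,0],[-0.291,0.409,0.041,0,0.001,0.028,0],[-0.333,0.467,0.047,0,0.001,0.032,0],[-0.374,0.525,0.053,0,0.001,0.036,0],[-0.374,0.525,0.053,0,0.001,0.036,0]], "newtons": 20}}

```text
clock: 34.5
position: [0.6192, -0.042, 0.2983]
tool_rot: [3.138, -0.002, -3.136]
force: [-1.3, -0.1, -0.8]
grip_width: 0.0854
finger_force: 0.0
```

Call:
{"api": "play_rows", "payload": {"deltas": [[0,0,0.048,0,0,0,0],[0,0,0.096,0,0,0,0],[0,0,0.144,0,0,0,0],[0,0,0.192,0,0,0,0],[0,0,0.24,0,0,0,0],[0,0,0.24,0,0,0,0]]}}

```text
clock: 35.1
position: [0.6161, -0.0475, 0.1767]
tool_rot: [3.14, -0.005, 3.141]
force: [-0.4, 0.1, 0.1]
grip_width: 0.0853
finger_force: 0.0
```

Run:
```python
from h import *
s=observe();print(s["position"],s["tool_rot"],s["clock"],s["qpos"])
P=np.array([.618,-.0475,.101])
plan([[(P,RF(0),0,4)]])
S=grab_frame("side")[:,:,::-1]
cv2.imwrite("pics/m7.png",cv2.resize(S[100:220,210:370],(800,600),interpolation=2))
```

```text
[ 0.61611063 -0.04745572  0.17665784] [ 3.14039646 -0.00546231  3.14093481] 35.1 [-0.06912292  0.57444727  0.07500569  1.67056983 -0.05340854  0.90401162
  1.59729012]
4 [[-0.001,0.0,0.038,0.0,-0.001,0.0,0],[-0.002,0.0,0.076,0.0,-0.001,0.0,0],[-0.003,0.0,0.113,0.0,-0.002,0.0,0],[-0.005,0.0,0.151,0.001,-0.003,0.0,0]] [ 0.618 -0.048  0.101]
```

View pics/m7.png

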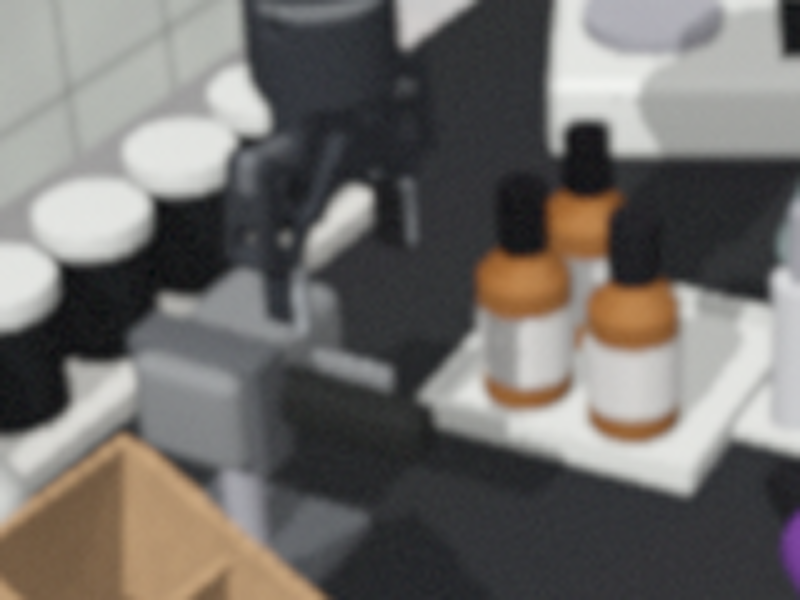

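The open fingers straddle the grip, with the near finger tip at (285,310) and the far one at (410,235), and all three bottles stand. I'll descend slowly.

Call:
{"api": "play_rows", "payload": {"deltas": [[0,0,0.02,0,0,0,0],[-0.001,0,0.04,0,-0.001,0,0],[-0.002,0,0.06,0,-0.001,0,0],[-0.003,0,0.085,0,-0.002,0,0],[-0.004,0,0.11,0,-0.002,0,0],[-0.005,0,0.13,0,-0.003,0,0],[-0.005,0,0.151,0,-0.003,0,0],[-0.005,0,0.151,0,-0.003,0,0]]}}

```text
clock: 35.95
position: [0.6192, -0.0482, 0.1024]
tool_rot: [3.141, 0.004, 3.14]
force: [-0.9, 0.1, 0.9]
grip_width: 0.0851
finger_force: 0.0
```

Call:
{"api": "play_rows", "payload": {"deltas": [[0,0,0,0,0,0,0.2],[0,0,0,0,0,0,0.35],[0,0,0,0,0,0,0.42],[0,0,0,0,0,0,0.46],[0,0,0,0,0,0,0.46]]}}

```text
clock: 36.45
position: [0.6204, -0.0461, 0.1048]
tool_rot: [3.138, 0.007, 3.141]
force: [-1.5, 11.4, 6.3]
grip_width: 0.0465
finger_force: 7.2
```

Call:
{"api": "play_rows", "payload": {"deltas": [[0,0.002,0,0,0,0,0.5],[0,0.004,0,0,0,0,0.54],[0,0.005,0,0,0,0,0.58],[0,0.006,0,0,0,0,0.62],[0,0.006,0,0,0,0,0.62],[0,0.006,0,0,0,0,0.62],[0,0.006,0,0,0,0,0.62]], "newtons": 30}}

```text
clock: 37.15
position: [0.6205, -0.0427, 0.1056]
tool_rot: [3.138, 0.007, 3.141]
force: [-8.1, 12.9, 19.3]
grip_width: 0.0394
finger_force: 28.7
```

Call:
{"api": "play_rows", "payload": {"deltas": [[0,0.002,0,0,0,0,0.66],[0,0.004,0,0,0,0,0.7],[0,0.004,0,0,0,0,0.7],[0,0.004,0,0,0,0,0.7],[0,0.004,0,0,0,0,0.7]], "newtons": 45}}

```text
clock: 37.65
position: [0.6205, -0.0424, 0.1058]
tool_rot: [3.139, 0.007, 3.14]
force: [-7.8, 4.9, 21.5]
grip_width: 0.0381
finger_force: 43.6
```

Run:
```python
from h import *
s=observe();print(s["position"],s["grip_width"],s["finger_force"],s["force"],s["clock"])
S=grab_frame("side")[:,:,::-1]
cv2.imwrite("pics/m8.png",cv2.resize(S[130:205,220:320],(800,600),interpolation=2))
```

```text
[ 0.62045726 -0.04242012  0.10579647] 0.038118748629121305 43.58948961831629 [-7.7701182   4.88611815 21.45171252] 37.65
```

View pics/m8.png

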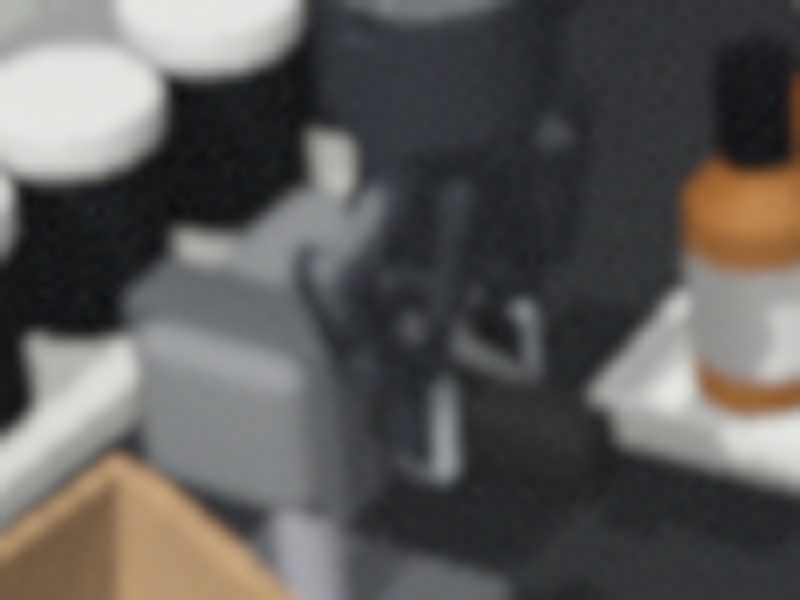

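The trigger's light tip (535,340) is drawn in against the grip. To be sure, I'll release, shift 8 mm towards the free end and squeeze again.

Call:
{"api": "play_rows", "payload": {"deltas": [[0,0,0,0,0,0,0.45],[0,0,0,0,0,0,0.3],[0,0,0,0,0,0,0.2],[0,0,0,0,0,0,0.2],[0.008,0,-0.004,0,0,0,0.2],[0.016,0,-0.006,0,0,0,0.2],[0.016,0,-0.006,0,0,0,0.3],[0.016,0,-0.006,0,0,0,0.4],[0.016,0,-0.006,0,0,0,0.46],[0.016,0,-0.006,0,0,0,0.46]]}}

```text
clock: 38.7
position: [0.612, -0.0439, 0.1071]
tool_rot: [3.141, 0.006, 3.139]
force: [-2.0, -4.4, 3.5]
grip_width: 0.0456
finger_force: 2.0
```

Call:
{"api": "play_rows", "payload": {"deltas": [[0,0,0,0,0,0,0.5],[0,0,0,0,0,0,0.54],[0,0,0,0,0,0,0.58],[0,0,0,0,0,0,0.65],[0,0,0,0,0,0,0.65],[0,0,0,0,0,0,0.65],[0,0,0,0,0,0,0.65]], "newtons": 40}}

```text
clock: 39.4
position: [0.6122, -0.0417, 0.1077]
tool_rot: [3.139, 0.006, 3.141]
force: [-5.3, 5.2, 16.1]
grip_width: 0.0358
finger_force: 37.9
```

Full squeeze is confirmed: 35.8 mm here against 38.1 mm nearer the hinge, which matches 0.3 rad. I'll release and rise.

Call:
{"api": "play_rows", "payload": {"deltas": [[0,0,0,0,0,0,0.45],[0,0,0,0,0,0,0.3],[0,0,0,0,0,0,0],[0,0,0,0,0,0,0],[0,0,0,0,0,0,0],[0,0,-0.06,0,0,0,0],[0,0,-0.14,0,0,0,0],[0,0,-0.22,0,0,0,0],[0,0,-0.3,0,0,0,0],[0,0,-0.38,0,0,0,0]]}}

```text
clock: 40.4
position: [0.6106, -0.0433, 0.2988]
tool_rot: [3.14, 0.006, 3.14]
force: [0.5, -0.7, 0.4]
grip_width: 0.0856
finger_force: 0.0
```

Run:
```python
from h import *
np.set_printoptions(precision=4,suppress=True)
s=observe();print(s["position"],s["tool_rot"],s["grip_width"],s["clock"])
S=grab_frame("side")[:,:,::-1]
p=onz("top",(298.4,216.8),.03);print("top est",p)
c=proj("side",p).astype(int);print("side proj of top centre",proj("side",p))
x0,y0=c-20; w=S[y0:y0+40,x0:x0+40]
m=(w.max(2)>95).astype(np.uint8);k,l,st,ce=cv2.connectedComponentsWithStats(m);i=1+st[1:,4].argmax();print(st[i]+[x0,y0,0,0,0],ce[i]+[x0,y0])
print("proj collar mid",proj("side",p-[0,0,.015]))
P=np.array([p[0],p[1],0])
plan([[(P+[0,0,.28],RF(0),0,6)],[(P+[0,0,.10],RF(0),0,6)]])
```

```text
[ 0.6106 -0.0433  0.2988] [3.1404 0.0059 3.1397] 0.08555018617559293 40.4
top est [0.4547 0.0147 0.03  ]
side proj of top centre [322.1436 238.3836]
[313 233  19  22 339] [321.6313 243.1593]
proj collar mid [322.2524 242.9002]
6 [[0.053,0.019,0.008,0.0,0.001,0.0,0],[0.106,0.039,0.016,0.0,0.002,0.0,0],[0.158,0.058,0.023,0.0,0.003,-0.001,0],[0.211,0.077,0.031,0.0,0.004,-0.001,0],[0.264,0.096,0.039,0.001,0.005,-0.001,0],[0.317,0.116,0.047,0.001,0.007,-0.001,0]] [0.455 0.015 0.28 ]
6 [[0.0,0.0,0.06,0.0,0.0,0.0,0],[0.0,0.0,0.12,0.0,0.0,0.0,0],[0.0,0.0,0.18,0.0,0.0,0.0,0],[0.0,0.0,0.24,0.0,0.0,0.0,0],[0.0,0.0,0.3,0.0,0.0,0.0,0],[0.0,0.0,0.36,0.0,0.0,0.0,0]] [0.455 0.015 0.1  ]
```

Run:
```python
from h import *
P=np.array([.4547,.0147,0])
plan([[(P+[0,0,.28],RF(-80),0,10)],[(P+[0,0,.10],RF(-90),0,6),(P+[0,0,.012],RF(-90),0,4)]])
```

```text
10 [[0.032,0.012,0.005,0.001,0.001,0.067,0],[0.063,0.023,0.009,0.001,0.001,0.133,0],[0.095,0.035,0.014,0.002,0.002,0.2,0],[0.127,0.046,0.019,0.002,0.002,0.266,0],[0.158,0.058,0.023,0.003,0.003,0.333,0],[0.19,0.069,0.028,0.003,0.003,0.399,0],[0.222,0.081,0.033,0.004,0.004,0.466,0],[0.254,0.093,0.037,0.004,0.004,0.533,0],[0.285,0.104,0.042,0.005,0.005,0.599,0],[0.317,0.116,0.047,0.005,0.005,0.666,0]] [0.455 0.015 0.28 ]
10 [[0.0,0.0,0.06,0.0,0.0,0.014,0],[0.0,0.0,0.12,0.0,0.0,0.028,0],[0.0,0.0,0.18,0.0,0.0,0.042,0],[0.0,0.0,0.24,0.0,0.0,0.056,0],[0.0,0.0,0.3,0.0,0.0,0.069,0],[0.0,0.0,0.36,0.0,0.0,0.083,0],[0.0,0.0,0.404,0.0,0.0,0.083,0],[0.0,0.0,0.448,0.0,0.0,0.083,0],[0.0,0.0,0.492,0.0,0.0,0.083,0],[0.0,0.0,0.536,0.0,0.0,0.083,0]] [0.455 0.015 0.012]
```

Call:
{"api": "play_rows", "payload": {"deltas": [[0.032,0.012,0.005,0,0,0.067,0],[0.063,0.023,0.009,0.001,0.001,0.133,0],[0.095,0.035,0.014,0.002,0.002,0.2,0],[0.127,0.046,0.019,0.002,0.002,0.266,0],[0.158,0.058,0.023,0.003,0.003,0.333,0],[0.19,0.069,0.028,0.003,0.003,0.399,0],[0.222,0.081,0.033,0.004,0.004,0.466,0],[0.254,0.093,0.037,0.004,0.004,0.533,0],[0.285,0.104,0.042,0.005,0.005,0.599,0],[0.317,0.116,0.047,0.005,0.005,0.666,0]]}}

```text
clock: 41.45
position: [0.452, 0.0152, 0.2724]
tool_rot: [-3.134, -0.001, 1.739]
force: [0.3, 0.3, 0.4]
grip_width: 0.0855
finger_force: 0.0
```

Call:
{"api": "play_rows", "payload": {"deltas": [[0,0,0.06,0,0,0.03,0],[0,0,0.12,0,0,0.05,0],[0,0,0.18,0,0,0.083,0],[0,0,0.24,0,0,0.083,0],[0,0,0.3,0,0,0.083,0],[0,0,0.36,0,0,0.083,0],[0,0,0.36,0,0,0.083,0],[0,0,0.36,0,0,0.083,0]]}}

```text
clock: 42.25
position: [0.4512, 0.0147, 0.093]
tool_rot: [-3.133, 0.0, 1.571]
force: [-0.4, -0.3, -0.1]
grip_width: 0.0855
finger_force: 0.0
```

Run:
```python
from h import *
s=observe();print(s["position"],s["tool_rot"],s["qpos"],s["clock"])
P=np.array([.4547,.0147,0])
plan([[(P+[0,0,.01],RF(-90),0,5)]])
```

```text
[0.45118683 0.01466935 0.09304537] [-3.13299560e+00  3.87394735e-04  1.57060094e+00] [-0.36764405  0.50374729  0.26524303  2.16196276 -0.26182383  0.51414254
  0.09604292] 42.25
5 [[0.0,0.002,0.033,-0.001,0.0,0.0,0],[0.0,0.003,0.066,-0.002,0.0,0.0,0],[0.0,0.005,0.1,-0.002,0.0,0.0,0],[0.0,0.007,0.133,-0.003,0.0,0.0,0],[0.0,0.008,0.166,-0.004,0.0,0.0,0]] [0.455 0.015 0.01 ]
```

Call:
{"api": "play_rows", "payload": {"deltas": [[0,0.002,0.033,-0.001,0,0,0],[0,0.003,0.066,-0.002,0,0,0],[0,0.005,0.1,-0.002,0,0,0],[0,0.007,0.133,-0.003,0,0,0],[0,0.008,0.166,-0.004,0,0,0],[0,0.008,0.166,-0.004,0,0,0.3],[0,0.008,0.166,-0.004,0,0,0.5],[0,0.008,0.166,-0.004,0,0,0.6],[0,0.008,0.166,-0.004,0,0,0.6],[0,0.008,0.166,-0.004,0,0,0.6]], "newtons": 20}}

```text
clock: 43.25
position: [0.4554, 0.015, 0.011]
tool_rot: [3.139, -0.0, 1.571]
force: [-1.6, 0.1, 13.8]
grip_width: 0.0435
finger_force: 18.3
```

Call:
{"api": "play_rows", "payload": {"deltas": [[0,0,0,0,0,0,0.3],[0,0,0,0,0,0,0],[0,0,0,0,0,0,0],[0,0,0,0,0,0,0]]}}

```text
clock: 43.65
position: [0.4546, 0.0149, 0.0098]
tool_rot: [3.141, 0.0, 1.571]
force: [0.5, -1.0, 0.7]
grip_width: 0.0854
finger_force: 0.0
```

Run:
```python
from h import *
s=observe();print(s["position"],s["tool_rot"],s["qpos"],s["clock"])
P=s["position"]*[1,1,0]+[0,0,.010]
plan([[(P,RF(-10),0,10)],[(P-[0,0,.002],RF(0),0,2)]])
```

```text
[0.4546229  0.01488918 0.00975288] [3.14092905e+00 1.33621183e-04 1.57105730e+00] [-0.28397606  0.6719984   0.158514    2.18343224 -0.33005432  0.30730059
  0.15629629] 43.65
10 [[0.0,0.0,0.0,0.0,0.0,-0.067,0],[0.0,0.0,0.0,0.0,0.0,-0.133,0],[0.0,0.0,0.0,0.0,0.0,-0.2,0],[0.0,0.0,0.0,0.0,0.0,-0.267,0],[0.0,0.0,0.0,0.0,0.0,-0.333,0],[0.0,0.0,0.0,0.0,0.0,-0.4,0],[0.0,0.0,0.0,0.0,0.0,-0.467,0],[0.0,0.0,0.0,0.0,0.0,-0.533,0],[0.0,0.0,0.0,0.0,0.0,-0.6,0],[0.0,0.0,0.0,0.0,0.0,-0.667,0]] [0.455 0.015 0.01 ]
2 [[0.0,0.0,0.002,0.0,0.0,-0.042,0],[0.0,0.0,0.004,0.0,0.0,-0.083,0]] [0.455 0.015 0.008]
```

Call:
{"api": "play_rows", "payload": {"deltas": [[0,0,0,0,0,-0.067,0],[0,0,0,0,0,-0.133,0],[0,0,0,0,0,-0.2,0],[0,0,0,0,0,-0.267,0],[0,0,0,0,0,-0.333,0],[0,0,0,0,0,-0.4,0],[0,0,0,0,0,-0.467,0],[0,0,0,0,0,-0.533,0],[0,0,0,0,0,-0.6,0],[0,0,0,0,0,-0.667,0]]}}

```text
clock: 44.65
position: [0.4545, 0.0148, 0.0096]
tool_rot: [-3.141, 0.0, 2.974]
force: [0.9, 0.2, -0.8]
grip_width: 0.0855
finger_force: 0.0
```

Call:
{"api": "play_rows", "payload": {"deltas": [[0,0,0,0,0,-0.05,0],[0,0,0.003,0,0,-0.083,0],[0,0,0.003,0,0,-0.083,0.3],[0,0,0.003,0,0,-0.083,0.45],[0,0,0.003,0,0,-0.083,0.55],[0,0,0.003,0,0,-0.083,0.65],[0,0,0.003,0,0,-0.083,0.65],[0,0,0.003,0,0,-0.083,0.65]], "newtons": 30}}

```text
clock: 45.45
position: [0.4546, 0.0149, 0.0084]
tool_rot: [-3.141, 0.001, 3.141]
force: [-0.9, -0.5, 7.6]
grip_width: 0.0429
finger_force: 29.5
```

Run:
```python
from h import *
s=observe();print(s["position"],s["tool_rot"],s["qpos"],s["clock"],s["grip_width"],s["finger_force"],s["force"])
p=s["position"]; Q=np.array([.4755,-.290,.26])
plan([[(p+[0,0,.25],RF(0),.65,7)],[(Q,RF(0),.65,9)]])
```

```text
[0.45460876 0.01491233 0.0083611 ] [-3.14126564e+00  7.21231977e-04  3.14067799e+00] [-0.03632283  0.66233547 -0.16529003  2.17119633  0.31937387  0.32961221
  1.09959303] 45.45 0.042930002121343534 29.45598028600216 [-0.8760191  -0.45637816  7.63377219]
7 [[0.0,0.0,-0.071,0.0,0.0,0.0,0.65],[0.0,0.0,-0.143,0.0,0.0,0.0,0.65],[0.0,0.0,-0.214,0.0,0.0,0.0,0.65],[0.0,0.0,-0.286,0.0,0.0,0.0,0.65],[0.0,0.0,-0.357,0.0,0.0,0.0,0.65],[0.0,0.0,-0.429,0.0,0.0,0.0,0.65],[0.0,0.0,-0.5,0.0,0.0,0.0,0.65]] [0.455 0.015 0.258]
9 [[-0.005,-0.068,0.0,0.0,0.0,0.0,0.65],[-0.009,-0.136,-0.001,0.0,0.0,0.0,0.65],[-0.014,-0.203,-0.001,0.0,0.0,0.0,0.65],[-0.019,-0.271,-0.001,0.0,0.0,0.0,0.65],[-0.023,-0.339,-0.002,0.0,0.0,0.0,0.65],[-0.028,-0.407,-0.002,0.0,0.0,0.0,0.65],[-0.032,-0.474,-0.003,0.0,0.0,0.0,0.65],[-0.037,-0.542,-0.003,0.0,0.0,0.0,0.65],[-0.042,-0.61,-0.003,0.0,0.0,0.0,0.65]] [ 0.476 -0.29   0.26 ]
```

Call:
{"api": "play_rows", "payload": {"deltas": [[0,0,-0.03,0,0,0,0.65],[0,0,-0.1,0,0,0,0.65],[0,0,-0.18,0,0,0,0.65],[0,0,-0.26,0,0,0,0.65],[0,0,-0.34,0,0,0,0.65],[0,0,-0.42,0,0,0,0.65],[0,0,-0.5,0,0,0,0.65],[0,0,-0.5,0,0,0,0.65]]}}

```text
clock: 46.25
position: [0.4562, 0.0153, 0.2626]
tool_rot: [3.141, 0.007, 3.14]
force: [0.4, 0.5, -1.6]
grip_width: 0.0429
finger_force: 31.1
```

Call:
{"api": "play_rows", "payload": {"deltas": [[-0.005,-0.068,0,0,0,0,0.65],[-0.009,-0.136,0,0,0,0,0.65],[-0.014,-0.203,0,0,0,0,0.65],[-0.019,-0.271,0,0,0,0,0.65],[-0.023,-0.339,0,0,0,0,0.65],[-0.028,-0.407,0,0,0,0,0.65],[-0.032,-0.474,0,0,0,0,0.65],[-0.037,-0.542,0,0,0,0,0.65],[-0.042,-0.61,-0.003,0,0,0,0.65],[-0.042,-0.61,-0.003,0,0,0,0.65]]}}

```text
clock: 47.25
position: [0.4745, -0.2942, 0.2588]
tool_rot: [-3.141, -0.001, 3.136]
force: [-1.1, 1.0, -1.1]
grip_width: 0.043
finger_force: 31.1
```

Run:
```python
from h import *
np.set_printoptions(precision=4,suppress=True)
s=observe();print(s["position"],s["tool_rot"],s["qpos"],s["clock"],s["grip_width"])
S=grab_frame("side")[:,:,::-1];cv2.imwrite("pics/side9.png",S);T=grab_frame("top")[:,:,::-1]
m=np.zeros((600,800,3),np.uint8)
m[:,:400]=cv2.resize(S[90:210,330:410],(400,600),interpolation=2)
# initial frames: rod
I=cv2.imread("pics/top0.png");J=cv2.imread("pics/side0.png")
m[:300,400:]=cv2.resize(I[180:222,390:446],(400,300),interpolation=2)
m[300:,400:]=cv2.resize(J[130:202,330:426],(400,300),interpolation=2)
cv2.imwrite("pics/m9.png",m)
```

```text
[ 0.4745 -0.2942  0.2588] [-3.1406 -0.0006  3.136 ] [ 0.5759  0.3899 -0.1711  1.7408  0.0775  1.0175  1.9417] 47.25 0.04297436221360363
```

View pics/m9.png

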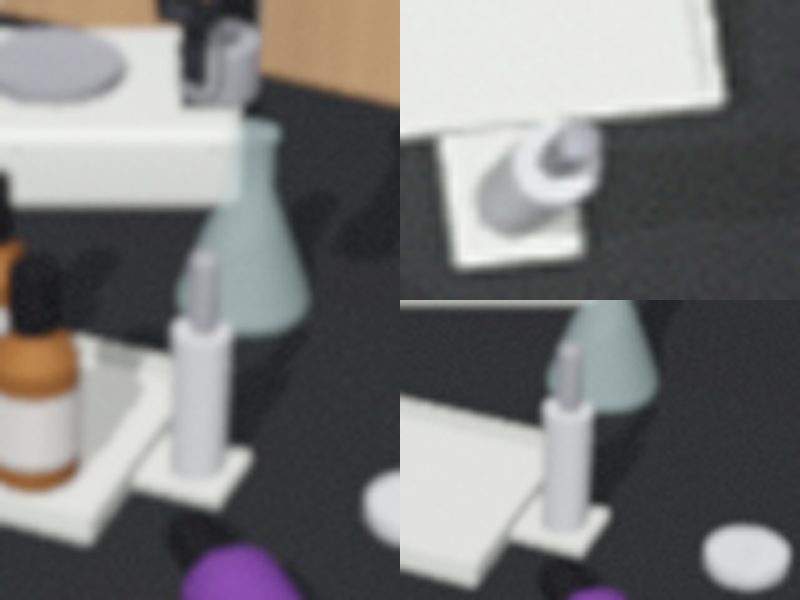

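Run:
```python
from h import *
np.set_printoptions(precision=4,suppress=True)
print("shoulder top",onz("top",(412.0,202.5),.1),"rod top-view",onz("top",(415.2,200.),.148))
print("rod side",onz("side",(370.6,141.2),.148),"shoulder side",onz("side",(370.4,155),.1))
print(tri((370.6,141.2),(415.2,200.)),tri((370.4,155),(412.0,202.5)))
for X in([.4745,-.2942,.2804],[.4745,-.2942,.2504]): print("collar proj crop",(proj("side",X)-[330,90])*5)
for p in ([.475,-.2925,.148],[.475,-.2925,.1],[.475,-.2925,0.005]): print((proj("side",p)-[330,90])*5,(proj("top",p)-[390,180])*7.14+[400,0])
```

```text
shoulder top [ 0.4764 -0.2948  0.1   ] rod top-view [ 0.4747 -0.2939  0.148 ]
rod side [ 0.4753 -0.289   0.148 ] shoulder side [ 0.4765 -0.2943  0.1   ]
(array([ 0.4764, -0.2941,  0.1449]), np.float64(0.0024202419724029135)) (array([ 0.4766, -0.2949,  0.0996]), np.float64(0.0002836331026224341))
collar proj crop [218.6496  32.391 ]
collar proj crop [216.2528  84.459 ]
[206.3659 253.3565] [575.891 142.21 ]
[203.0128 327.1125] [551.1021 164.5499]
[196.7557 464.7491] [507.4424 203.8962]
```

Run:
```python
from h import *
plan([[((.476,-.2942,.164),RF(0),.65,4)]])
```

```text
4 [[0.0,-0.002,0.047,0.0,0.0,0.0,0.65],[-0.001,-0.004,0.095,0.0,0.0,0.0,0.65],[-0.001,-0.006,0.142,0.0,0.0,-0.001,0.65],[-0.002,-0.008,0.19,0.0,0.0,-0.001,0.65]] [ 0.476 -0.294  0.164]
```

Call:
{"api": "play_rows", "payload": {"deltas": [[0,-0.002,0.047,0,0,0,0.65],[-0.001,-0.004,0.095,0,0,0,0.65],[-0.001,-0.006,0.142,0,0,-0.001,0.65],[-0.002,-0.008,0.19,0,0,-0.001,0.65],[-0.002,-0.008,0.19,0,0,-0.001,0.65],[-0.002,-0.008,0.19,0,0,-0.001,0.65],[-0.002,-0.008,0.19,0,0,-0.001,0.65]]}}

```text
clock: 48.05
position: [0.4772, -0.2939, 0.166]
tool_rot: [-3.141, 0.002, -3.139]
force: [0.5, 0.8, -0.4]
grip_width: 0.043
finger_force: 31.1
```

Run:
```python
from h import *
s=observe();print(s["position"],s["tool_rot"])
S=grab_frame("side")[:,:,::-1]
cv2.imwrite("pics/m10.png",cv2.resize(S[105:195,330:410],(533,600),interpolation=2))
s=observe();print(s["position"])
print((proj("side",[.476,-.2942,.148])-[330,105])*6.667,[(proj("side",s["position"]+np.array([0,0,d]))-[330,105])*6.667 for d in(-.0084,.0216)])
```

```text
[ 0.47715711 -0.29391019  0.16595139] [-3.14082395e+00  1.95468491e-03 -3.13901558e+00]
[ 0.47712647 -0.29404945  0.16595217]
[274.81584492 235.43683593] [array([273.1239987, 214.9086261]), array([275.99336237, 150.91605272])]
```

View pics/m10.png

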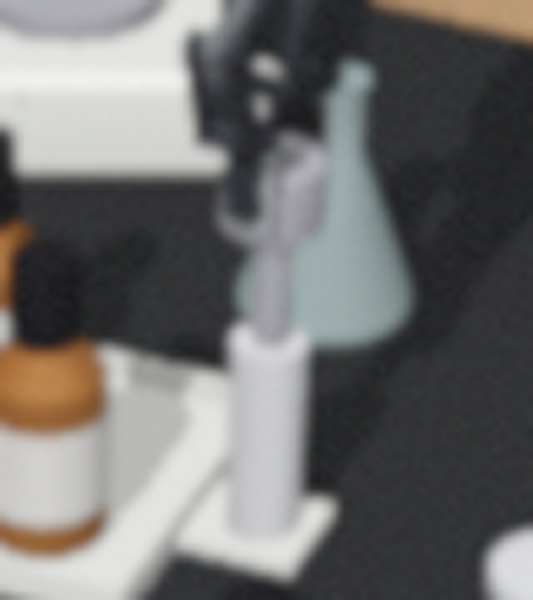

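The collar's outline (217–327, centre 272) lines up with the rod (about 272) in the side view. I'll lower it slowly, watching the force.

Call:
{"api": "play_rows", "payload": {"deltas": [[0.001,0,0.005,0,0,0,0.65],[0.002,0,0.01,0,0,0,0.65],[0.002,0,0.015,0,0,0,0.65],[0.002,0,0.02,0,0,0,0.65],[0.002,0,0.024,0,0,0,0.65],[0.002,0,0.028,0,0,0,0.65],[0.002,0,0.028,0,0,0,0.65]]}}

```text
clock: 48.8
position: [0.4754, -0.294, 0.1503]
tool_rot: [3.141, 0.0, -3.139]
force: [0.3, -0.5, -0.4]
grip_width: 0.0432
finger_force: 31.1
```

The underside is below the rod top with no contact force, so the collar is over the rod.

Call:
{"api": "play_rows", "payload": {"deltas": [[0,0,0.01,0,0,0,0.65],[0,0,0.02,0,0,0,0.65],[0,0,0.03,0,0,0,0.65],[0,0,0.04,0,0,0,0.65],[0,0,0.05,0,0,0,0.65],[0,0,0.06,0,0,0,0.65],[0,0,0.068,0,0,0,0.65],[0,0,0.074,0,0,0,0.65],[0,0,0.074,0,0,0,0.65]]}}

```text
clock: 49.7
position: [0.4754, -0.294, 0.1132]
tool_rot: [3.141, 0.0, -3.139]
force: [-0.2, 1.5, -0.4]
grip_width: 0.0428
finger_force: 31.1
```

Call:
{"api": "play_rows", "payload": {"deltas": [[0,0,0.003,0,0,0,0.65],[0,0,0.006,0,0,0,0.65],[0,0,0.006,0,0,0,0.65]]}}

```text
clock: 50.0
position: [0.4755, -0.2941, 0.1106]
tool_rot: [-3.142, 0.0, -3.139]
force: [1.0, -0.2, -1.3]
grip_width: 0.043
finger_force: 31.1
```

Call:
{"api": "play_rows", "payload": {"deltas": [[0,0,0.003,0,0,0,0.65],[0,0,0.005,0,0,0,0.65],[0,0,0.005,0,0,0,0.65]]}}

```text
clock: 50.3
position: [0.4756, -0.2942, 0.1084]
tool_rot: [-3.141, 0.001, -3.139]
force: [-1.3, 1.3, 4.8]
grip_width: 0.0428
finger_force: 31.6
```

Seated on the shoulder exactly at the predicted height. I'll release, rise and move clear.

Call:
{"api": "play_rows", "payload": {"deltas": [[0,0,0,0,0,0,0.5],[0,0,0,0,0,0,0.3],[0,0,0,0,0,0,0.15],[0,0,0,0,0,0,0.1],[0,0,-0.03,0,0,0,0.1],[0,0,-0.1,0,0,0,0.1],[0,0,-0.18,0,0,0,0.1],[0,0,-0.26,0,0,0,0.1],[0,0,-0.34,0,0,0,0.1],[0,0,-0.4,0,0,0,0.1]]}}

```text
clock: 51.3
position: [0.4756, -0.2942, 0.3108]
tool_rot: [-3.141, 0.002, -3.139]
force: [0.2, 0.1, -0.3]
grip_width: 0.0769
finger_force: 0.0
```

Call:
{"api": "play_rows", "payload": {"deltas": [[0.03,-0.08,0,0,0,0,0.1],[0.06,-0.16,0,0,0,0,0.1],[0.09,-0.24,0,0,0,0,0.1],[0.09,-0.28,0,0,0,0,0.1],[0.09,-0.28,0,0,0,0,0.1],[0.09,-0.28,0,0,0,0,0.1]]}}

```text
clock: 51.9
position: [0.4308, -0.434, 0.3078]
tool_rot: [3.141, 0.0, -3.14]
force: [-0.3, 0.2, 0.3]
grip_width: 0.0771
finger_force: 0.0
```

Run:
```python
from h import *
s=observe();print(s["position"],s["force"],s["clock"],s["grip_width"])
S=grab_frame("side")[:,:,::-1];T=grab_frame("top")[:,:,::-1]
m=np.zeros((600,800,3),np.uint8)
m[:300]=cv2.resize(S[110:230,140:460],(800,300),interpolation=2)
m[300:]=cv2.resize(T[110:230,140:460],(800,300),interpolation=2)
cv2.imwrite("pics/m11.png",m)
```

```text
[ 0.43076306 -0.43395647  0.30781565] [-0.32524283  0.15060471  0.33195608] 51.9 0.07708690552624968
```

View pics/m11.png

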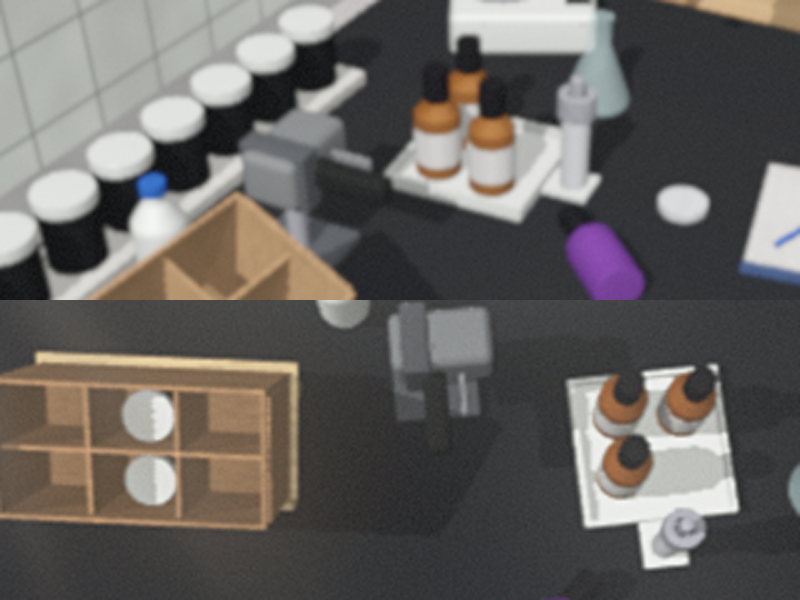

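The three bottles stand in the tray (437,140), (468,80) and (490,150), and the collar sits on the shoulder around the rod (577,100). The trigger is released (352,160) and both jars are still in the carton. Handing in.

```bash
python3 -c "
from workcell import *
print(job_done())"
```

```text
the job is handed in; nothing more can be done
None
```

The job is handed in, with no verdict returned: three amber bottles stand upright in the carrier, the scanner trigger was squeezed fully (twice, to be sure) and let go, and the collar sits on the post's shoulder; the jars stayed in the carton and the glassware was never approached.

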